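Clear the rejects after a press run

TASK

Clear up after the press run: put the two metal setting blocks back, each lying down in the pocket of its own plywood holder (the pocket that fits its length), one of them having been left in the tray. Gather every stray misprinted blank from the table into the metal tray with the others, then tip the tray over the cardboard carton so that all the blanks land inside it, and set the empty tray upright back in the middle of its rubber mat. No setting block may go into the carton, and leave the white mug and the loose roll of tape where they are.

Things in the scene. Friction and masses are not known exactly. Their poses are not given: they have to be found in the camera images.
- carton: open cardboard scrap carton, fixed to the table: outside 280 x 240 x 90 mm (x, y, z), walls and floor 5 mm; origin at the centre of its underside. Nothing is in it at the start
- mat: black rubber mat, fixed, 260 x 200 x 3 mm (x, y, z), the tray's place; origin at the centre of its underside
- tray: shallow aluminium tray 220 x 170 mm (x, y), floor 4 mm thick and polished; walls 4 mm thick that rise to 26 mm above the underside on both sides (y) and at the rear (-x); the front (+x) end is open, so it pours forward. Origin at the centre of its underside. At the rear stands an upright black handle plate, 14 mm thick (x), 60 mm wide (y), its top 95 mm above the underside. Weighs 350 g empty
- tray_handle (a point): grip point in the middle of the tray's handle plate, at x = -117 mm, z = 78 mm in the tray's frame; axes as the tray's, so grip across its x from above
- tray_lip (a point): middle of the edge of the tray floor at the open front end, x = 110 mm, z = 4 mm in the tray's frame
- tray_blank0: reject blank that starts in the tray: white-topped wooden key-fob blank with a crooked dark misprint, a flat brick 46 x 32 x 18 mm (along its x, y, z); origin at the centre of its underside
- tray_blank1: reject blank that starts in the tray: white-topped wooden key-fob blank with a crooked dark misprint, a flat brick 46 x 32 x 18 mm (along its x, y, z); origin at the centre of its underside
- tray_blank2: reject blank that starts in the tray: white-topped wooden key-fob blank with a crooked dark misprint, a flat brick 46 x 32 x 18 mm (along its x, y, z); origin at the centre of its underside
- stray0: stray reject blank that starts on the table (may be absent): white-topped wooden key-fob blank with a crooked dark misprint, a flat brick 46 x 32 x 18 mm (along its x, y, z); origin at the centre of its underside
- stray1: stray reject blank that starts on the table (may be absent): white-topped wooden key-fob blank with a crooked dark misprint, a flat brick 46 x 32 x 18 mm (along its x, y, z); origin at the centre of its underside
- stray2: stray reject blank that starts on the table (may be absent): white-topped wooden key-fob blank with a crooked dark misprint, a flat brick 46 x 32 x 18 mm (along its x, y, z); origin at the centre of its underside
- stray3: stray reject blank that starts on the table (may be absent): white-topped wooden key-fob blank with a crooked dark misprint, a flat brick 46 x 32 x 18 mm (along its x, y, z); origin at the centre of its underside
- stray4: stray reject blank that starts on the table (may be absent): white-topped wooden key-fob blank with a crooked dark misprint, a flat brick 46 x 32 x 18 mm (along its x, y, z); origin at the centre of its underside
- long_block: long setting block, a plain metal bar 76 x 26 x 26 mm lying along its x; origin at the centre of its underside; starts in the tray, in front of the blanks
- long_block_mid (a point): the middle of the long setting block (13 mm from its faces)
- long_holder: plywood holder of the long setting block, fixed, 108 x 58 x 18 mm, with one open-topped pocket 84 x 34 mm along its x; the pocket's floor is 6 mm above the underside, so it is 12 mm deep; origin at the centre of the underside
- long_holder_floor (a point): centre of the pocket floor of the long holder
- short_block: short setting block, a plain metal bar 44 x 26 x 26 mm lying along its x; origin at the centre of its underside; starts on the table
- short_block_mid (a point): the middle of the short setting block (13 mm from its faces)
- short_holder: plywood holder of the short setting block, fixed, 76 x 58 x 18 mm, with one open-topped pocket 52 x 34 mm along its x; the pocket's floor is 6 mm above the underside, so it is 12 mm deep; origin at the centre of the underside
- short_holder_floor (a point): centre of the pocket floor of the short holder
- mug: white mug, a bystander, 82 mm across, 95 mm tall; origin at the centre of its underside
- tape_roll: roll of tape lying flat, a bystander, 90 mm across, 24 mm tall; origin at the centre of its underside
Things that resemble listed ones, but are neither listed nor needed, are in the scene too. Leave any green or orange look-alike of the long_block alone.

How it is judged:
On the way, in this order (a step that is already met when the one before it is completed fails the run):
1. all blanks, strays included, lie in the level tray (x of tray_blank0 in the frame of tray between -0.12 and 0.12 m and y of tray_blank0 in the frame of tray between -0.085 and 0.085 m and z of tray_blank0 in the frame of tray between -0.005 and 0.06 m and x of tray_blank1 in the frame of tray between -0.12 and 0.12 m and y of tray_blank1 in the frame of tray between -0.085 and 0.085 m and z of tray_blank1 in the frame of tray between -0.005 and 0.06 m and x of tray_blank2 in the frame of tray between -0.12 and 0.12 m and y of tray_blank2 in the frame of tray between -0.085 and 0.085 m and z of tray_blank2 in the frame of tray between -0.005 and 0.06 m and x of stray0 in the frame of tray between -0.12 and 0.12 m and y of stray0 in the frame of tray between -0.085 and 0.085 m and z of stray0 in the frame of tray between -0.005 and 0.06 m and x of stray1 in the frame of tray between -0.12 and 0.12 m and y of stray1 in the frame of tray between -0.085 and 0.085 m and z of stray1 in the frame of tray between -0.005 and 0.06 m and x of stray2 in the frame of tray between -0.12 and 0.12 m and y of stray2 in the frame of tray between -0.085 and 0.085 m and z of stray2 in the frame of tray between -0.005 and 0.06 m and x of stray3 in the frame of tray between -0.12 and 0.12 m and y of stray3 in the frame of tray between -0.085 and 0.085 m and z of stray3 in the frame of tray between -0.005 and 0.06 m and x of stray4 in the frame of tray between -0.12 and 0.12 m and y of stray4 in the frame of tray between -0.085 and 0.085 m and z of stray4 in the frame of tray between -0.005 and 0.06 m and angle between tray's own z axis and vertical below 0.3 rad), for 0.2 s.
2. the tray is tipped and blanks land from it in the carton (angle between tray's own z axis and vertical above 0.5 rad and ((x of tray_blank0 in the frame of carton between -0.14 and 0.14 m and y of tray_blank0 in the frame of carton between -0.12 and 0.12 m and z of tray_blank0 in the frame of carton between -0.01 and 0.08 m) or (x of tray_blank1 in the frame of carton between -0.14 and 0.14 m and y of tray_blank1 in the frame of carton between -0.12 and 0.12 m and z of tray_blank1 in the frame of carton between -0.01 and 0.08 m) or (x of tray_blank2 in the frame of carton between -0.14 and 0.14 m and y of tray_blank2 in the frame of carton between -0.12 and 0.12 m and z of tray_blank2 in the frame of carton between -0.01 and 0.08 m))), for 0.05 s.
At the end, for the whole second after the job is handed in: Every blank is inside the carton; each setting block lies down in its own holder's pocket, on the pocket floor (within 10 mm of the centre); the tray stands upright on its mat with its centre within 40 mm of the mat's centre, all at rest (x of tray_blank0 in the frame of carton between -0.14 and 0.14 m and y of tray_blank0 in the frame of carton between -0.12 and 0.12 m and z of tray_blank0 in the frame of carton between -0.01 and 0.08 m and x of tray_blank1 in the frame of carton between -0.14 and 0.14 m and y of tray_blank1 in the frame of carton between -0.12 and 0.12 m and z of tray_blank1 in the frame of carton between -0.01 and 0.08 m and x of tray_blank2 in the frame of carton between -0.14 and 0.14 m and y of tray_blank2 in the frame of carton between -0.12 and 0.12 m and z of tray_blank2 in the frame of carton between -0.01 and 0.08 m and x of stray0 in the frame of carton between -0.14 and 0.14 m and y of stray0 in the frame of carton between -0.12 and 0.12 m and z of stray0 in the frame of carton between -0.01 and 0.08 m and x of stray1 in the frame of carton between -0.14 and 0.14 m and y of stray1 in the frame of carton between -0.12 and 0.12 m and z of stray1 in the frame of carton between -0.01 and 0.08 m and x of stray2 in the frame of carton between -0.14 and 0.14 m and y of stray2 in the frame of carton between -0.12 and 0.12 m and z of stray2 in the frame of carton between -0.01 and 0.08 m and x of stray3 in the frame of carton between -0.14 and 0.14 m and y of stray3 in the frame of carton between -0.12 and 0.12 m and z of stray3 in the frame of carton between -0.01 and 0.08 m and x of stray4 in the frame of carton between -0.14 and 0.14 m and y of stray4 in the frame of carton between -0.12 and 0.12 m and z of stray4 in the frame of carton between -0.01 and 0.08 m and x of long_block_mid in the frame of long_holder between -0.01 and 0.01 m and y of long_block_mid in the frame of long_holder between -0.01 and 0.01 m and z of long_block_mid in the frame of long_holder between 0.01 and 0.0225 m and x of short_block_mid in the frame of short_holder between -0.01 and 0.01 m and y of short_block_mid in the frame of short_holder between -0.01 and 0.01 m and z of short_block_mid in the frame of short_holder between 0.01 and 0.0225 m and horizontal distance between tray and mat below 0.04 m and angle between tray's own z axis and vertical below 0.1 rad and height (world z) of tray below 0.008 m and linear speed of each of tray, long_block, short_block below 0.02 m/s); the robot touches nothing.
It fails at once if a setting block goes into the scrap carton ((x of long_block in the frame of carton between -0.14 and 0.14 m and y of long_block in the frame of carton between -0.12 and 0.12 m and z of long_block in the frame of carton between -0.01 and 0.08 m) or (x of short_block in the frame of carton between -0.14 and 0.14 m and y of short_block in the frame of carton between -0.12 and 0.12 m and z of short_block in the frame of carton between -0.01 and 0.08 m)).
It fails at once if the mug or the roll of tape is knocked more than 5 cm from its place (distance of any of mug, tape_roll from where it was at the start of the episode above 0.05 m).
Of stray0, stray1, stray2, stray3, stray4 only 3 to 5 are there at a start; the rules pass over those that are not, and their reading is None.
At some moment in a run one of stray0, stray1, stray2, stray3, stray4, short_block, long_block may be knocked a few centimetres aside while the robot is not near it.
It also fails if it takes over 210 s, if anything falls off the work surface, if the arm or the gripper's body presses on something with over 40 N, if the wrist force passes 120 N, or if a joint passes its speed limit or range.

ROBOT

A 7-joint arm with a two-finger parallel gripper is mounted at the origin on the work surface. World frame = base frame: x ahead of the robot, y to its left, z up, the work surface at z = 0. Lengths are in m, angles in rad, forces in N, time in s.
With the tool pointing down it reaches from about 0.425 to 0.875 m from the base axis. Payload 8.4 kg.
Tool frame: the origin (TCP) lies midway between the tips of the shut fingers; the grasp point (between the pads) lies 19 mm behind it; z points along the fingers, y is the line along which they close (so a half turn about z gives the same grasp; the last joint's range is limited). The gripper opens to 85 mm and grips with 20 to 120 N. Pads are 22 mm wide; open, the fingers measure 114 mm over their backs; the gripper's body (76 mm by 85 mm) begins 54 mm behind the grasp point. The pads swing forward as they close: fully open they stand 13 mm farther back than shut.
Start: joints at [-1.228, 0.333, 0.04, 1.465, -0.013, 1.343, -0.059], TCP at [0.278, 0.588, 0.231] pointing down, gripper open.
Joint ranges: [-2.58, 2.58], [-0.38, 2.09], [-1.3, 1.39], [0.25, 2.4], [-1.5, 4.64], [0.08, 2.09], [-2.65, 2.65]. Speed limits (rad/s): [2.22, 2.22, 2.79, 2.79, 3.14, 3.14, 3.14].

INTERFACE

Orientations are given as a unit quaternion [w, x, y, z].
In Python, from station import bot gives the robot as it stands. The module is installed in compiled form; this text tells all that it offers.
- The arm moves only by the shell command python3 -m creep 'ROWS' [FORCE]. ROWS is JSON, a list of rows, each a list of 7 numbers: the shift along the tool's x, y, z in cm, then the turn, a rotation vector about the tool's x, y, z in degrees, then the opening, from 0 (shut) to 1 (fully open). A call has 1 to 20 rows; each row is the pose to reach, as a shift and turn from the pose commanded when the call began, along the tool's axes at that moment; what a row does not reach only later rows make up. A row lasts 1/12 s, in which the tool goes at most 41.7 mm and 7.16 degrees, less where a joint would pass 70% of its speed; a pose out of reach is approached as far as the arm can. A call with a gripper value outside its range is refused whole. The fingers move at their own pace and stop on an object; FORCE is the grip in N (left out, the last holds). Time passes only in rows, so rows that repeat a pose let the fingers close. It gives the time, the measured TCP pose, the force, the opening and the grip force at its end, in the units of the state.
- bot.sense(): the state, without advancing time (a new reading comes with each control period).
- bot.get_image(name): name is "side" or "top" or "wrist"; returns the picture (384x512x3 uint8, red, green, blue); there is no depth.
- bot.camera_info(name): a dict with "fx", "fy", "cx", "cy" (pixels), "k1" (the pictures are not rectified: a ray, as slopes to the right and down, at radius r is drawn at 1 + k1 r^2 times it, then the intrinsics apply), "R" (3x3) and "t" (3): a world point X has camera coordinates R X + t. Camera axes: x right, y down, z forward; pixel columns grow to the right and rows downward; lengths in m; the calibration is good to about 2 mm. A picture is of the moment at which its call begins: read the wrist's pose just before it. camera_info takes no time and is no camera call; for the wrist camera it gives the pose at the moment of the call.
- bot.job_done(): hands the job in; it is judged then, once.
Trained networks look in the newest picture that a camera, given by its name, has taken for a name from the list of things; names that differ only in an ending like _2 or _b are one class to them, and where a whole thing is asked for, a point or a joint stands for the part that bears it (a point fixed in the world has none). Each returns a list of dicts, best first, with "conf" (0 to 1); they miss things now and then, are a little off and sometimes report something else, mostly with a low value. They report only what shows in the picture. A call takes as long as a camera call. They do not tell look-alikes from the thing itself.
- bot.silhouettes(camera, thing): "mask" (384x512 bool, what is visible of it) and "extent" ([left, top, right, bottom] in pixels, round what is visible of it).
The state is a dict: "clock": time; "joints": joint angles; "joint_vel": joint speeds; "joint_efforts": joint torques, N m; "eef_pos": TCP position; "tcp_rot": TCP orientation; "wrist_force": force on the tool from outside, world axes, zero at the start; "ft_torque": the same for the moment, N m; "gripper_width": opening from 0.0 (shut) to 1.0 (fully open); "finger_force": force on a finger pad.
Only numpy, scipy, OpenCV 4.12 (cv2) and the standard library are available. Lean on these libraries where they do the work, as an engineer would, in place of code of your own. Each camera call takes 0.05 s, during which the arm holds its last target. There are 200 camera calls.

## Working session

There is one attempt and no reset: what is moved stays moved. The work goes in short steps, Python scripts to look and compute and a shell command to move; the robot and the scene stay as the last step left them, time stands still between calls to the robot, and variables do not carry over. Pictures are saved under pics/ and viewed, at most 14 in all, crops included, and the job is handed in when it is done.

```bash
mkdir -p pics; ls; python3 - <<'E'
from station import bot
import cv2,numpy as np
s=bot.sense();print(s)
for c in("top","side"):
    im=bot.get_image(c);cv2.imwrite(f"pics/{c}0.png",cv2.resize(im[:,:,::-1],(800,600)))
    i=bot.camera_info(c);print(c,i)
E
```

```text
pics
{'clock': 0.0, 'joints': array([-1.22818405,  0.33393452,  0.03987473,  1.4662734 , -0.01341417,
        1.34332628, -0.05852725]), 'joint_vel': array([ 0.00151831, -0.00047258,  0.00109259,  0.00042228,  0.00050816,
       -0.0010524 ,  0.00143817]), 'joint_efforts': array([ 3.30177463e-04, -6.58546257e+01,  1.36517610e+00, -4.05569851e+01,
        1.68292742e-02,  1.23043475e-02, -1.16637000e-05]), 'eef_pos': array([0.27774859, 0.58715234, 0.23040498]), 'tcp_rot': array([-1.34053197e-04,  2.19137462e-01,  9.75693636e-01, -8.26944318e-04]), 'wrist_force': array([-0.17660825, -0.55678277, -0.63471085]), 'ft_torque': array([ 0.05470152, -0.04333808,  0.00569841]), 'finger_force': 0.0, 'gripper_width': 1.0023590617402212}
top {'fx': 465.49115375962833, 'fy': 465.49115375962833, 'cx': 255.02629797807612, 'cy': 195.73907131277727, 'k1': 0.05648730766208727, 'R': array([[-0.00525088, -0.99975649, -0.02143333],
       [-0.98064551,  0.00934322, -0.19556862],
       [ 0.19572125,  0.01999159, -0.98045578]]), 't': array([-0.07477642,  0.50917358,  1.23897338])}
side {'fx': 411.57972369764343, 'fy': 411.57972369764343, 'cx': 260.1836959231836, 'cy': 198.52522180288565, 'k1': -0.14647482418045518, 'R': array([[-0.98353121, -0.18058803, -0.00737012],
       [-0.10945334,  0.62757127, -0.770827  ],
       [ 0.1438274 , -0.75732573, -0.63700189]]), 't': array([0.46483828, 0.19026273, 1.14582349])}
```

View pics/top0.png

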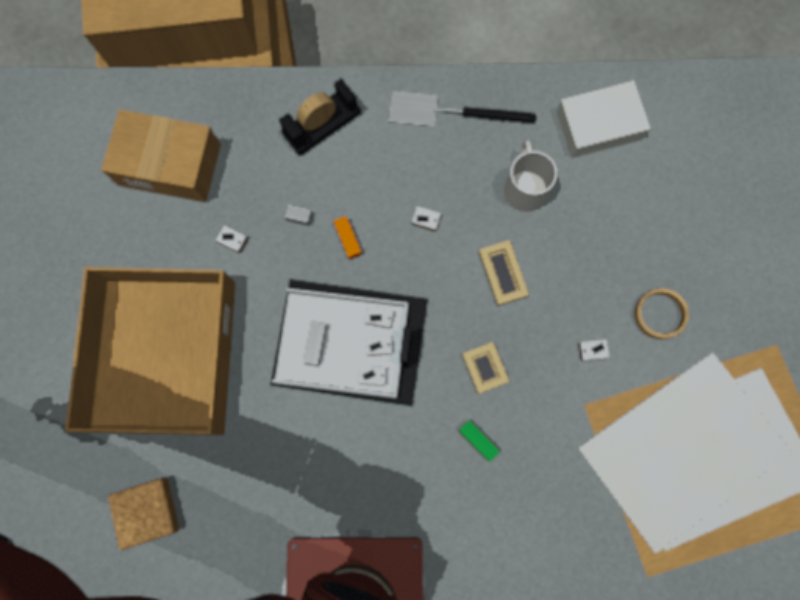

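View pics/side0.png

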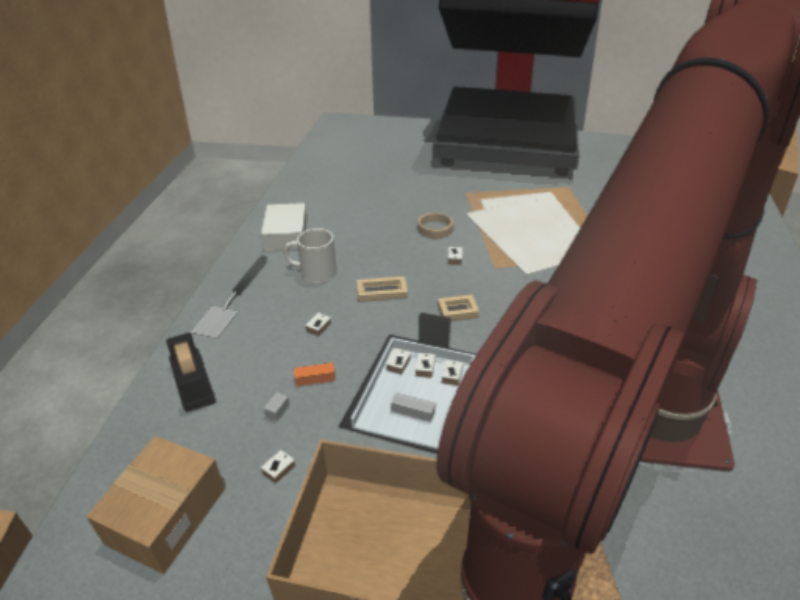

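The top view shows the tray at (345,340), opening left towards the carton (150,350). The strays are at (231,238), (426,218) and (595,349), the short block at (298,214) and the long block in the tray at (316,343). The holders are at (503,272) for the long block and (485,367) for the short one. The green and orange bars are decoys.

```bash
cat > h.py <<'E'
import numpy as np,cv2
from scipy.spatial.transform import Rotation as Ro
from station import bot
def undist(ci,p):
    p=np.asarray(p,float).reshape(-1,2);d=(p-[ci['cx'],ci['cy']])/[ci['fx'],ci['fy']];s=d.copy()
    for _ in range(15): s=d/(1+ci['k1']*(s**2).sum(1,keepdims=True))
    return s
def ground(ci,p,z):
    s=undist(ci,p);R,t=np.array(ci['R']),np.array(ci['t']);C=-R.T@t
    r=np.c_[s,np.ones(len(s))]@R
    return (C+r*((z-C[2])/r[:,2])[:,None])[:,:2]
def project(ci,X):
    c=np.asarray(X)@np.array(ci['R']).T+ci['t'];s=c[:,:2]/c[:,2:]
    return s*(1+ci['k1']*(s**2).sum(1,keepdims=True))*[ci['fx'],ci['fy']]+[ci['cx'],ci['cy']]
def rect(m,ci,z):
    cs=cv2.findContours(m.astype(np.uint8),0,cv2.CHAIN_APPROX_NONE)[0]
    c=max(cs,key=cv2.contourArea)[:,0]
    w=ground(ci,c+0.0,z);(x,y),(a,b),th=cv2.minAreaRect((w*1000).astype(np.float32))
    if b>a:a,b,th=b,a,th+90
    th=(th+90)%180-90
    return np.round([x/1e3,y/1e3],4),round(th,1),(round(a),round(b))
def look(cam,things,fresh=True):
    """things: {name: plane z}. prints world centre, long-axis yaw deg, size mm"""
    ci=bot.camera_info(cam)
    if fresh:
        im=bot.get_image(cam);cv2.imwrite('pics/last_%s.png'%cam,im[:,:,::-1])
    for n,z in things.items():
        for d in bot.silhouettes(cam,n):
            if d['conf']<.25 or d['mask'].sum()<15:continue
            print(n,round(d['conf'],2),*rect(d['mask'],ci,z),'px',np.round(d['extent']).astype(int))
def go(x,y,z,yaw=None):
    """shift (cm) and turn (deg) in tool axes to reach TCP x,y,z with tool y axis at world yaw, pointing down"""
    s=bot.sense();q=s['tcp_rot'];R=Ro.from_quat([*q[1:],q[0]])
    sh=R.inv().apply(np.array([x,y,z])-s['eef_pos'])*100
    if yaw is None: t=np.zeros(3)
    else:
        best=None
        for k in(0,180,-180):
            a=np.radians(yaw+k);yv=np.array([np.cos(a),np.sin(a),0]);zv=np.array([0,0,-1.]);xv=np.cross(yv,zv)
            t=(R.inv()*Ro.from_matrix(np.c_[xv,yv,zv])).as_rotvec(degrees=True)
            if best is None or np.linalg.norm(t)<np.linalg.norm(best):best=t
        t=best
    return np.round(sh,2).tolist()+np.round(t,1).tolist()
def state():
    s=bot.sense();q=s['tcp_rot'];R=Ro.from_quat([*q[1:],q[0]]).as_matrix()
    print('t',round(s['clock'],2),'tcp',s['eef_pos'].round(4),'tooly yaw',round(np.degrees(np.arctan2(R[1,1],R[0,1])),1),'z',R[:,2].round(3),'w',round(s['gripper_width'],2),'ff',round(s['finger_force'],1),'j',s['joints'].round(2))
E
python3 - <<'E'
from h import *
look('top',{'stray0':.018,'short_block':.026,'long_block':.03,'long_holder':.018,'short_holder':.018,'tray':.015,'mat':.003,'carton':.09,'mug':.09,'tape_roll':.02})
look('side',{'stray0':.018,'short_block':.026,'long_block':.03,'tray':.015,'mat':.003})
state()
E
```

```text
stray0 0.78 [ 0.4317 -0.4231] 89.6 (47, 34) px [371 218 388 231]
stray0 0.63 [0.6439 0.2315] 59.4 (53, 34) px [138 144 159 164]
stray0 0.58 [ 0.6808 -0.1309] 72.6 (45, 36) px [264 132 282 148]
short_block 0.58 [0.6879 0.108 ] 80.9 (51, 34) px [180 132 201 146]
short_block 0.46 [0.4488 0.0743] -8.5 (80, 32) px [198 206 207 235]
long_block 0.88 [ 0.2735 -0.2164] 43.8 (78, 32) px [292 269 319 296]
long_block 0.67 [0.6444 0.016 ] 26.1 (80, 28) px [213 141 231 168]
long_block 0.52 [0.4465 0.0734] -10.1 (77, 28) px [196 207 205 235]
long_block 0.47 [0.4471 0.019 ] 82.8 (235, 174) px [173 183 262 252]
long_holder 0.61 [ 0.5763 -0.2696] 16.4 (112, 62) px [305 156 336 195]
short_holder 0.69 [ 0.4019 -0.2318] 21.4 (78, 60) px [295 219 328 251]
short_holder 0.59 [ 0.3883 -0.0312] 89.5 (42, 31) px [231 234 245 249]
tray 0.94 [0.4499 0.0196] 83.0 (237, 180) px [175 186 264 255]
mat 0.79 [0.4546 0.0119] 81.1 (262, 199) px [173 180 274 260]
carton 0.96 [0.431  0.3384] -1.3 (286, 266) px [ 42 170 147 278]
mug 0.79 [ 0.726  -0.3139] -28.9 (119, 80) px [322  94 355 133]
tape_roll 0.61 [ 0.4992 -0.5446
[... 193 characters left out ...]
1173] 72.0 (61, 43) px [196 199 212 217]
stray0 0.59 [ 0.4335 -0.4141] -83.4 (66, 30) px [287 157 296 170]
short_block 0.69 [0.6856 0.1197] 81.6 (53, 35) px [171 254 183 266]
short_block 0.61 [ 0.6767 -0.1099] 72.0 (61, 37) px [196 201 213 217]
short_block 0.56 [0.4614 0.3156] -87.0 (291, 282) px [171 285 302 382]
long_block 0.89 [0.6409 0.0355] 18.8 (76, 51) px [188 234 218 246]
long_block 0.87 [0.4457 0.0832] -10.4 (81, 45) px [251 249 279 272]
tray 0.67 [ 0.4503 -0.0214] 80.9 (341, 170) px [227 198 301 286]
mat 0.85 [0.5525 0.0269] 85.6 (205, 20) px [219 225 283 290]
t 0.95 tcp [0.2779 0.5876 0.2313] tooly yaw 64.7 z [-0. -0. -1.] w 1.0 ff 0.0 j [-1.23  0.33  0.04  1.47 -0.01  1.34 -0.06]
```

```bash
python3 - <<'E'
from h import *
print(go(.4467,.0738,.16,80.5))
E
```

```text
[-37.23, -39.22, 7.13, -0.0, -0.0, -15.8]
```

```bash
python3 -m creep '[[-37.2,-39.2,7,0,0,-15.8,1],[-37.2,-39.2,7,0,0,-15.8,1],[-37.2,-39.2,7,0,0,-15.8,1],[-37.2,-39.2,7,0,0,-15.8,1],[-37.2,-39.2,7,0,0,-15.8,1],[-37.2,-39.2,7,0,0,-15.8,1],[-37.2,-39.2,7,0,0,-15.8,1],[-37.2,-39.2,7,0,0,-15.8,1],[-37.2,-39.2,7,0,0,-15.8,1],[-37.2,-39.2,7,0,0,-15.8,1],[-37.2,-39.2,7,0,0,-15.8,1],[-37.2,-39.2,7,0,0,-15.8,1],[-37.2,-39.2,7,0,0,-15.8,1],[-37.2,-39.2,7,0,0,-15.8,1],[-37.2,-39.2,7,0,0,-15.8,1],[-37.2,-39.2,7,0,0,-15.8,1],[-37.2,-39.2,7,0,0,-15.8,1],[-37.2,-39.2,7,0,0,-15.8,1]]' 60
python3 - <<'E'
from h import *
state()
look('wrist',{'long_block':.033,'tray':.011})
im=bot.get_image('top');cv2.imwrite('pics/top1.png',cv2.resize(im[:,:,::-1],(800,600)))
w=cv2.imread('pics/last_wrist.png')
cv2.imwrite('pics/w1.png',w)
E
```

```text
clock: 2.45
eef_pos: [0.4464, 0.0756, 0.1615]
tcp_rot: [0.0, 0.082, 0.997, 0.0]
wrist_force: [-0.8, -0.1, -0.3]
gripper_width: 1.003
finger_force: 0.0
t 2.45 tcp [0.4464 0.0756 0.1615] tooly yaw 80.6 z [ 0.  0. -1.] w 1.0 ff 0.0 j [-0.69 -0.04  0.42  2.03  0.02  1.14  1.13]
long_block 0.95 [0.4485 0.0737] -9.6 (80, 26) px [236 132 267 220]
long_block 0.92 [0.6256 0.0192] 22.1 (73, 39) px [204 320 263 366]
long_block 0.47 [ 0.4916 -0.0353] 78.1 (50, 41) px [119 222 172 262]
long_block 0.27 [0.4794 0.2568] 4.6 (306, 98) px [417   2 512 313]
tray 0.56 [ 0.453  -0.0155] 82.7 (310, 183) px [  8  87 330 279]
```

View pics/w1.png

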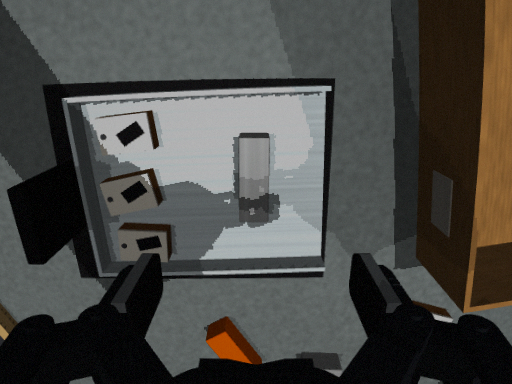

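View pics/top1.png

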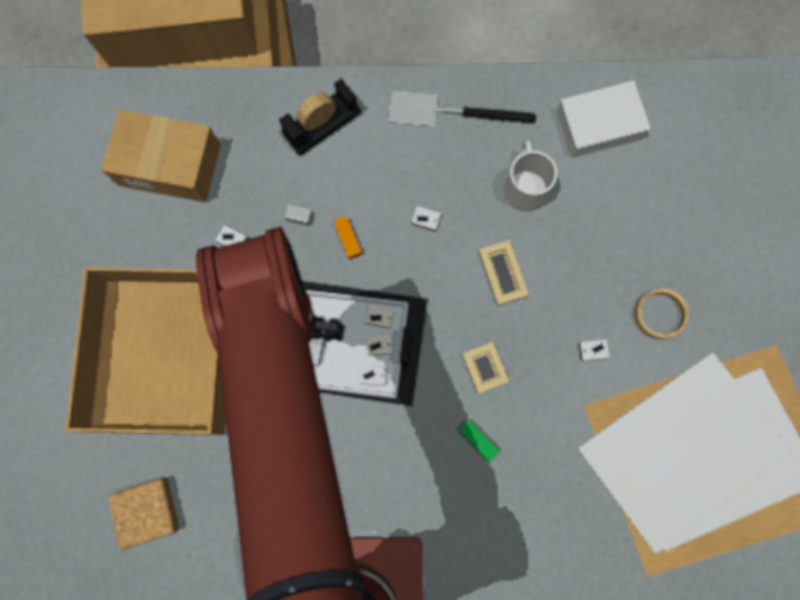

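```bash
python3 - <<'E'
from h import *
print(go(.449,.0737,.010,80.4))
E
```

```text
[-0.27, -0.07, 15.14, 0.0, -0.0, 0.2]
```

```bash
python3 -m creep '[[-0.3,-0.1,4,0,0,0,1],[-0.3,-0.1,8,0,0,0,1],[-0.3,-0.1,12,0,0,0,1],[-0.3,-0.1,14,0,0,0,1],[-0.3,-0.1,15.1,0,0,0,1],[-0.3,-0.1,15.1,0,0,0,1],[-0.3,-0.1,15.1,0,0,0,0.2],[-0.3,-0.1,15.1,0,0,0,0.1],[-0.3,-0.1,15.1,0,0,0,0],[-0.3,-0.1,15.1,0,0,0,0],[-0.3,-0.1,15.1,0,0,0,0],[-0.3,-0.1,15.1,0,0,0,0],[-0.3,-0.1,15.1,0,0,0,0],[-0.3,-0.1,13,0,0,0,0],[-0.3,-0.1,10,0,0,0,0],[-0.3,-0.1,6,0,0,0,0],[-0.3,-0.1,2,0,0,0,0],[-0.3,-0.1,0,0,0,0,0]]' 60
python3 - <<'E'
from h import *
state()
print(go(.5763,-.2696,.16,16.4+90))
E
```

```text
clock: 4.15
eef_pos: [0.4509, 0.0727, 0.166]
tcp_rot: [0.002, 0.083, 0.997, 0.001]
wrist_force: [1.0, 0.4, -0.6]
gripper_width: 0.291
finger_force: 59.4
t 4.15 tcp [0.4509 0.0727 0.166 ] tooly yaw 80.4 z [ 0.005  0.002 -1.   ] w 0.29 ff 59.4 j [-0.7  -0.04  0.43  2.02  0.02  1.15  1.14]
[-18.05, -31.68, 0.59, 0.1, 0.3, -26.0]
```

```bash
python3 -m creep '[[-18,-31.7,0.5,0,0,26,0],[-18,-31.7,0.5,0,0,-26,0],[-18,-31.7,0.5,0,0,-26,0],[-18,-31.7,0.5,0,0,-26,0],[-18,-31.7,0.5,0,0,-26,0],[-18,-31.7,0.5,0,0,-26,0],[-18,-31.7,0.5,0,0,-26,0],[-18,-31.7,0.5,0,0,-26,0],[-18,-31.7,0.5,0,0,-26,0],[-18,-31.7,0.5,0,0,-26,0],[-18,-31.7,0.5,0,0,-26,0],[-18,-31.7,0.5,0,0,-26,0],[-18,-31.7,0.5,0,0,-26,0],[-18,-31.7,0.5,0,0,-26,0]]'
python3 - <<'E'
from h import *
state()
look('wrist',{'long_holder':.018,'long_holder_floor':.018,'long_block':.14})
cv2.imwrite('pics/w2.png',cv2.imread('pics/last_wrist.png'))
E
```

```text
clock: 5.32
eef_pos: [0.5746, -0.2681, 0.1563]
tcp_rot: [0.0, -0.144, 0.99, 0.001]
wrist_force: [-0.1, -0.3, -1.5]
gripper_width: 0.29
finger_force: 59.6
t 5.32 tcp [ 0.5746 -0.2681  0.1563] tooly yaw 106.6 z [-0.     0.001 -1.   ] w 0.29 ff 59.6 j [-0.15  0.41  0.67  1.63 -0.27  1.2   2.44]
long_holder 0.8 [ 0.561  -0.2751] 18.1 (71, 59) px [218 116 288 198]
long_holder_floor 0.83 [ 0.5607 -0.2752] 17.8 (70, 58) px [217 118 287 196]
long_block 0.9 [ 0.5831 -0.1171] 22.8 (56, 27) px [464 275 512 344]
long_block 0.7 [ 0.595  -0.2619] 16.8 (110, 34) px [222 175 288 348]
```

View pics/w2.png

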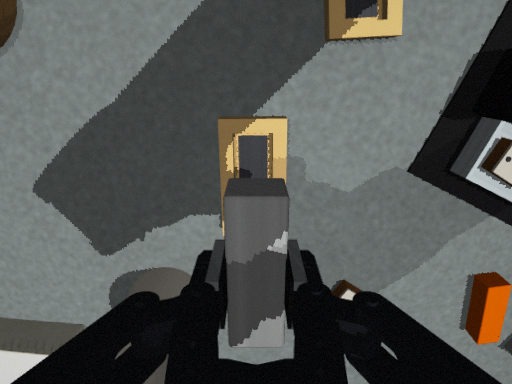

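```bash
python3 - <<'E'
from h import *
ci=bot.camera_info('wrist');R=np.array(ci['R']);print('C',(-R.T@ci['t']).round(4),'fwd',R[2].round(3))
s=bot.sense();q=s['tcp_rot'];T=Ro.from_quat([*q[1:],q[0]]);p=s['eef_pos']
# block in tool frame: x +-38, y +-13, z bottom ~ tip+3mm
for zb in(.003,-.003,0):
  P=np.array([[sx*.038,sy*.013,zz] for zz in(zb,zb-.026) for sx in(1,-1) for sy in(1,-1)])
  print(zb,project(ci,T.apply(P)+p).round(0).tolist())
# holder corners prediction
g=ground(ci,[[218.5,117.5],[287.5,117.5],[234,135.5],[272,135.5]],.018);print(g.round(4).tolist())
d=(g[0]-g[1]);n=np.array([d[1],-d[0]])/np.hypot(*d);n*=np.sign(n[0])
print('yaw',np.degrees(np.arctan2(n[1],n[0])),'w',np.hypot(*d),'c',(g[:2].mean(0)+n*.054).round(4),'pocket c',(g[2:].mean(0)+n*.042).round(4), np.hypot(*(g[2]-g[3])))
im=cv2.imread('pics/w2.png')
crop=cv2.resize(im[100:355,205:305],None,fx=2.2,fy=2.2,interpolation=0);cv2.imwrite('pics/w2c.png',crop)
E
```

```text
C [ 0.4955 -0.292   0.3002] fwd [ 0.311  0.093 -0.946]
0.003 [[284.0, 177.0], [227.0, 177.0], [280.0, 312.0], [231.0, 312.0], [289.0, 196.0], [222.0, 196.0], [283.0, 349.0], [227.0, 349.0]]
-0.003 [[285.0, 181.0], [226.0, 181.0], [280.0, 320.0], [230.0, 320.0], [291.0, 202.0], [220.0, 202.0], [284.0, 359.0], [226.0, 359.0]]
0 [[284.0, 179.0], [227.0, 179.0], [280.0, 316.0], [231.0, 316.0], [290.0, 199.0], [221.0, 199.0], [284.0, 354.0], [227.0, 354.0]]
[[0.5371, -0.3121], [0.5206, -0.2568], [0.548, -0.2956], [0.5388, -0.2647]]
yaw 16.582402935672132 w 0.05769676351793675 c [ 0.5806 -0.269 ] pocket c [ 0.5836 -0.2681] 0.03227027265098717
```

View pics/w2c.png

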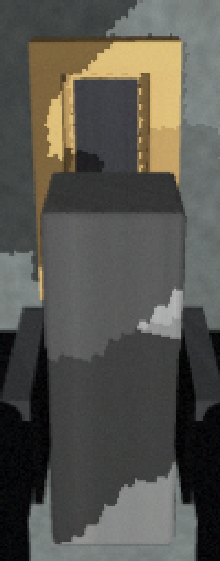

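```bash
python3 - <<'E'
from h import *
print(go(.5808,-.2688,.03,106.6))
E
```

```text
[-0.57, -0.2, 12.66, 0.0, 0.0, -0.0]
```

```bash
python3 -m creep '[[-0.6,-0.2,3,0,0,0,0],[-0.6,-0.2,6,0,0,0,0],[-0.6,-0.2,9,0,0,0,0],[-0.6,-0.2,11.5,0,0,0,0],[-0.6,-0.2,12.7,0,0,0,0],[-0.6,-0.2,12.7,0,0,0,0],[-0.6,-0.2,12.7,0,0,0,0],[-0.6,-0.2,12.7,0,0,0,0]]'
python3 - <<'E'
from h import *
state()
ci=bot.camera_info('wrist')
im=bot.get_image('wrist')[:,:,::-1]
cv2.imwrite('pics/w3.png',im[60:384,100:410])
s=bot.sense();q=s['tcp_rot'];T=Ro.from_quat([*q[1:],q[0]]);p=s['eef_pos']
P=np.array([[sx*.038,sy*.013,zz] for zz in(.003,.003-.026) for sx in(1,-1) for sy in(1,-1)])
print(project(ci,T.apply(P)+p).round(0).tolist())
c=np.array([.5808,-.2688]);a=np.radians(16.6);u=np.array([np.cos(a),np.sin(a)]);v=np.array([-u[1],u[0]])
for l,w in((.054,.029),(.042,.017)):
  print(project(ci,[[*(c+i*l*u+j*w*v),.018] for i in(-1,1) for j in(-1,1)]).round(0).tolist())
E
```

```text
clock: 6.18
eef_pos: [0.5819, -0.2705, 0.0312]
tcp_rot: [0.001, -0.143, 0.99, -0.001]
wrist_force: [-0.4, -0.3, -0.8]
gripper_width: 0.287
finger_force: 59.6
t 6.18 tcp [ 0.5819 -0.2705  0.0312] tooly yaw 106.5 z [ 0.002 -0.001 -1.   ] w 0.29 ff 59.6 j [-0.1   0.55  0.61  1.71 -0.37  0.99  2.51]
[[284.0, 177.0], [227.0, 177.0], [279.0, 312.0], [231.0, 312.0], [289.0, 197.0], [221.0, 197.0], [283.0, 349.0], [227.0, 349.0]]
[[198.0, 137.0], [321.0, 137.0], [209.0, 321.0], [309.0, 321.0]]
[[224.0, 162.0], [294.0, 162.0], [229.0, 305.0], [289.0, 305.0]]
```

View pics/w3.png

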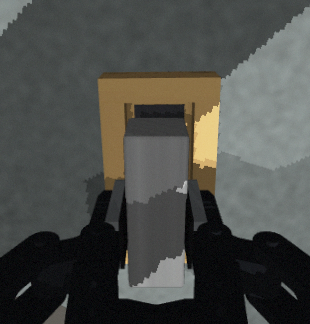

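```bash
python3 -m creep '[[0.05,0.12,0,0,0,0,0],[0.05,0.12,0.5,0,0,0,0],[0.05,0.12,0.9,0,0,0,0],[0.05,0.12,1.2,0,0,0,0],[0.05,0.12,1.5,0,0,0,0],[0.05,0.12,1.5,0,0,0,0]]'
```

```text
clock: 6.73
eef_pos: [0.5803, -0.269, 0.0179]
tcp_rot: [0.001, -0.143, 0.99, 0.001]
wrist_force: [-13.6, 8.0, 37.5]
gripper_width: 0.289
finger_force: 82.0
```

```bash
python3 -m creep '[[0,0,-0.2,0,0,0,0],[0,0,-0.2,0,0,0,0]]'; python3 - <<'E'
from h import *
state()
im=bot.get_image('wrist')[:,:,::-1]
cv2.imwrite('pics/w4.png',cv2.resize(im[130:360,190:330],None,fx=2.4,fy=2.4))
E
```

```text
clock: 6.9
eef_pos: [0.5804, -0.2689, 0.0181]
tcp_rot: [0.001, -0.143, 0.99, 0.0]
wrist_force: [-7.1, 5.0, 18.7]
gripper_width: 0.293
finger_force: 71.4
t 6.9 tcp [ 0.5804 -0.2689  0.0181] tooly yaw 106.5 z [ 0.001  0.001 -1.   ] w 0.29 ff 71.4 j [-0.09  0.57  0.6   1.73 -0.38  0.97  2.51]
```

View pics/w4.png

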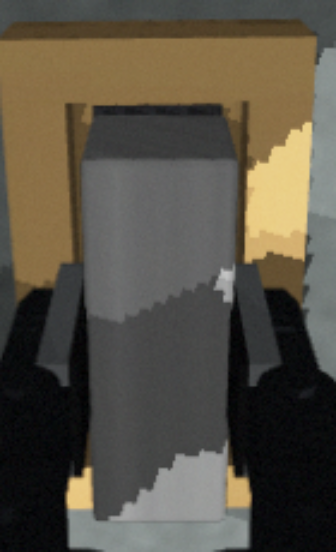

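```bash
python3 -m creep '[[0,0,-0.3,0,0,0,0],[0,0,-0.3,0,0,0,0.1],[0,0,-0.3,0,0,0,0.6],[0,0,-0.3,0,0,0,0.6],[0,0,-0.3,0,0,0,0.6],[0,0,-0.3,0,0,0,0.6],[0,0,-3,0,0,0,0.7],[0,0,-6,0,0,0,0.7],[0,0,-10,0,0,0,0.7],[0,0,-13,0,0,0,0.7],[0,0,-13,0,0,0,0.7]]'; python3 - <<'E'
from h import *
state()
im=bot.get_image('wrist')[:,:,::-1]
cv2.imwrite('pics/w5.png',cv2.resize(im[70:360,150:350],None,fx=2,fy=2))
ci=bot.camera_info('wrist')
c=np.array([.5808,-.2688]);a=np.radians(16.6);u=np.array([np.cos(a),np.sin(a)]);v=np.array([-u[1],u[0]])
for l,w,z in((.054,.029,.018),(.038,.013,.032)):
  print(((project(ci,[[*(c+i*l*u+j*w*v),z] for i in(-1,1) for j in(-1,1)])-[150,70])*2).round(0).tolist())
E
```

```text
clock: 7.87
eef_pos: [0.5828, -0.2709, 0.1531]
tcp_rot: [0.004, -0.143, 0.99, -0.002]
wrist_force: [0.7, -0.4, -0.2]
gripper_width: 0.701
finger_force: 0.0
t 7.87 tcp [ 0.5828 -0.2709  0.1531] tooly yaw 106.5 z [ 0.009 -0.003 -1.   ] w 0.7 ff 0.0 j [-0.15  0.42  0.67  1.62 -0.28  1.19  2.44]
[[144.0, 81.0], [287.0, 80.0], [152.0, 321.0], [279.0, 321.0]]
[[183.0, 126.0], [249.0, 125.0], [186.0, 302.0], [246.0, 302.0]]
```

View pics/w5.png

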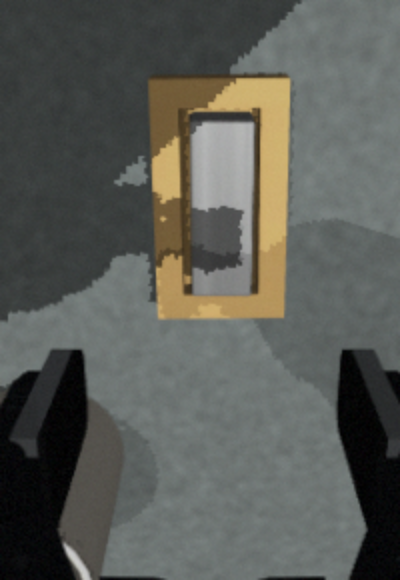

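```bash
python3 - <<'E'
s=open('h.py').read()
s=s.replace("if best is None or np.linalg.norm(t)<np.linalg.norm(best):best=t","rel=(yaw+k-np.degrees(np.arctan2(y,x))+180)%360-180\n            if best is None or abs(rel)<br:best=t;br=abs(rel)")
open('h.py','w').write(s)
E
python3 - <<'E'
from h import *
print(go(.688,.110,.16,171))
E
```

```text
[-20.97, 33.43, -1.0, 0.2, 0.4, 115.5]
```

```bash
python3 -m creep '[[-21,33.4,-1,0.2,0.4,115.5,1],[-21,33.4,-1,0.2,0.4,115.5,1],[-21,33.4,-1,0.2,0.4,115.5,1],[-21,33.4,-1,0.2,0.4,115.5,1],[-21,33.4,-1,0.2,0.4,115.5,1],[-21,33.4,-1,0.2,0.4,115.5,1],[-21,33.4,-1,0.2,0.4,115.5,1],[-21,33.4,-1,0.2,0.4,115.5,1],[-21,33.4,-1,0.2,0.4,115.5,1],[-21,33.4,-1,0.2,0.4,115.5,1],[-21,33.4,-1,0.2,0.4,115.5,1],[-21,33.4,-1,0.2,0.4,115.5,1],[-21,33.4,-1,0.2,0.4,115.5,1],[-21,33.4,-1,0.2,0.4,115.5,1],[-21,33.4,-1,0.2,0.4,115.5,1],[-21,33.4,-1,0.2,0.4,115.5,1],[-21,33.4,-1,0.2,0.4,115.5,1],[-21,33.4,-1,0.2,0.4,115.5,1],[-21,33.4,-1,0.2,0.4,115.5,1],[-21,33.4,-1,0.2,0.4,115.5,1]]'; python3 - <<'E'
from h import *
state()
look('wrist',{'short_block':.026,'stray0':.018})
ci=bot.camera_info('wrist');print((-np.array(ci['R']).T@ci['t']).round(3))
E
```

```text
clock: 9.58
eef_pos: [0.6864, 0.1109, 0.1559]
tcp_rot: [-0.003, 0.76, 0.65, -0.002]
wrist_force: [-0.1, -0.3, 0.1]
gripper_width: 1.004
finger_force: 0.0
t 9.58 tcp [0.6864 0.1109 0.1559] tooly yaw -8.8 z [-0.007  0.002 -1.   ] w 1.0 ff 0.0 j [-0.86  0.66  0.99  1.46 -0.56  1.33  0.01]
short_block 0.64 [0.6946 0.1128] 76.8 (49, 27) px [249 147 281 198]
short_block 0.36 [0.4776 0.0666] -8.1 (153, 150) px [  0 181 124 383]
short_block 0.25 [0.6523 0.233 ] 62.6 (46, 35) px [157   0 217  69]
stray0 0.69 [ 0.6912 -0.095 ] -0.6 (34, 17) px [274 350 301 360]
stray0 0.58 [0.6509 0.2341] 63.3 (46, 35) px [159   0 217  68]
[0.701 0.193 0.3  ]
```

```bash
python3 - <<'E'
from h import *
print(go(.694,.1106,.014,-13.2))
E
```

```text
[0.08, 0.83, 14.23, -0.4, -0.0, 4.3]
```

```bash
python3 -m creep '[[0.1,0.8,4,-0.4,0,4.3,1],[0.1,0.8,8,-0.4,0,4.3,1],[0.1,0.8,11,-0.4,0,4.3,1],[0.1,0.8,13.5,-0.4,0,4.3,1],[0.1,0.8,14.2,-0.4,0,4.3,1],[0.1,0.8,14.2,-0.4,0,4.3,1],[0.1,0.8,14.2,-0.4,0,4.3,0],[0.1,0.8,14.2,-0.4,0,4.3,0],[0.1,0.8,14.2,-0.4,0,4.3,0],[0.1,0.8,14.2,-0.4,0,4.3,0],[0.1,0.8,14.2,-0.4,0,4.3,0],[0.1,0.8,14.2,-0.4,0,4.3,0],[0.1,0.8,14.2,-0.4,0,4.3,0],[0.1,0.8,12,-0.4,0,4.3,0],[0.1,0.8,8,-0.4,0,4.3,0],[0.1,0.8,4,-0.4,0,4.3,0],[0.1,0.8,0,-0.4,0,4.3,0],[0.1,0.8,-1,-0.4,0,4.3,0]]' 80;  python3 - <<'E'
from h import *
state()
print(go(.4019,-.2318,.16,21+90-180))
E
```

```text
clock: 11.23
eef_pos: [0.6972, 0.1099, 0.1735]
tcp_rot: [0.002, 0.784, 0.62, 0.004]
wrist_force: [0.4, -0.3, -0.7]
gripper_width: 0.274
finger_force: 78.8
t 11.23 tcp [0.6972 0.1099 0.1735] tooly yaw -13.3 z [ 0.008  0.001 -1.   ] w 0.27 ff 78.8 j [-0.86  0.66  1.01  1.43 -0.57  1.35 -0.06]
[-40.07, -20.86, 1.05, 0.3, -0.4, 55.7]
```

```bash
python3 -m creep '[[-40,-20.9,1,0.3,-0.4,55.7,0],[-40,-20.9,1,0.3,-0.4,55.7,0],[-40,-20.9,1,0.3,-0.4,55.7,0],[-40,-20.9,1,0.3,-0.4,55.7,0],[-40,-20.9,1,0.3,-0.4,55.7,0],[-40,-20.9,1,0.3,-0.4,55.7,0],[-40,-20.9,1,0.3,-0.4,55.7,0],[-40,-20.9,1,0.3,-0.4,55.7,0],[-40,-20.9,1,0.3,-0.4,55.7,0],[-40,-20.9,1,0.3,-0.4,55.7,0],[-40,-20.9,1,0.3,-0.4,55.7,0],[-40,-20.9,1,0.3,-0.4,55.7,0],[-40,-20.9,1,0.3,-0.4,55.7,0],[-40,-20.9,1,0.3,-0.4,55.7,0],[-40,-20.9,1,0.3,-0.4,55.7,0],[-40,-20.9,1,0.3,-0.4,55.7,0],[-40,-20.9,1,0.3,-0.4,55.7,0]]'; python3 - <<'E'
from h import *
state()
look('wrist',{'short_holder':.018,'short_holder_floor':.018,'short_block':.15})
im=cv2.imread('pics/last_wrist.png')
cv2.imwrite('pics/w6.png',cv2.resize(im[60:360,130:380],None,fx=2,fy=2))
ci=bot.camera_info('wrist')
s=bot.sense();q=s['tcp_rot'];T=Ro.from_quat([*q[1:],q[0]]);p=s['eef_pos']
P=np.array([[sx*.022,sy*.013,zz] for zz in(.014,.014-.026) for sx in(1,-1) for sy in(1,-1)])
print(((project(ci,T.apply(P)+p)-[130,60])*2).round(0).tolist())
c=np.array([.4019,-.2318]);a=np.radians(21);u=np.array([np.cos(a),np.sin(a)]);v=np.array([-u[1],u[0]])
for l,w in((.038,.029),(.026,.017)):
  print(((project(ci,[[*(c+i*l*u+j*w*v),.018] for i in(-1,1) for j in(-1,1)])-[130,60])*2).round(0).tolist())
E
```

```text
clock: 12.65
eef_pos: [0.3996, -0.23, 0.156]
tcp_rot: [0.001, 0.983, 0.183, -0.005]
wrist_force: [-0.5, -0.6, -1.0]
gripper_width: 0.28
finger_force: 78.9
t 12.65 tcp [ 0.3996 -0.23    0.156 ] tooly yaw -68.9 z [-0.009 -0.004 -1.   ] w 0.28 ff 78.9 j [-0.95 -0.18  1.31  2.04  0.2   1.16 -0.93]
short_holder 0.73 [ 0.4072 -0.2305] 21.0 (79, 58) px [225 120 293 210]
short_holder 0.28 [ 0.5475 -0.2772] -71.1 (64, 43) px [341   0 424  58]
short_holder_floor 0.77 [ 0.4072 -0.2305] 21.1 (79, 60) px [227 122 295 211]
short_block 0.84 [ 0.3938 -0.2321] 21.3 (60, 29) px [226 206 283 311]
short_block 0.58 [ 0.4569 -0.3157] -86.1 (31, 19) px [426 184 490 231]
short_block 0.29 [ 0.5156 -0.2404] -71.7 (33, 22) px [340   0 423  58]
[[303.0, 288.0], [200.0, 288.0], [298.0, 436.0], [204.0, 436.0], [311.0, 332.0], [192.0, 332.0], [306.0, 498.0], [197.0, 498.0]]
[[319.0, 304.0], [193.0, 304.0], [326.0, 138.0], [188.0, 137.0]]
[[294.0, 279.0], [219.0, 279.0], [296.0, 166.0], [217.0, 166.0]]
```

View pics/w6.png

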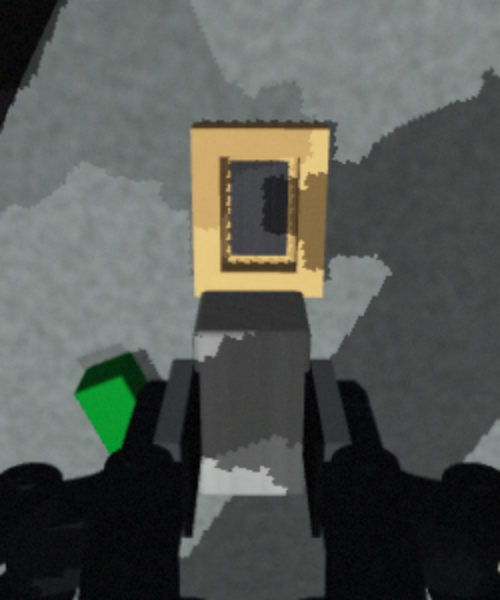

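```bash
python3 - <<'E'
from h import *
print(go(.4058,-.2310,.04,-69))
E
```

```text
[0.69, 0.29, 11.59, -0.0, 0.5, 0.0]
```

```bash
python3 -m creep '[[0.7,0.3,3,0,0.5,0,0],[0.7,0.3,6,0,0.5,0,0],[0.7,0.3,9,0,0.5,0,0],[0.7,0.3,11,0,0.5,0,0],[0.7,0.3,11.6,0,0.5,0,0],[0.7,0.3,11.6,0,0.5,0,0],[0.7,0.3,11.6,0,0.5,0,0]]'; python3 - <<'E'
from h import *
state()
print(go(.4058,-.2310,.023,-69))
E
```

```text
clock: 13.43
eef_pos: [0.4052, -0.2316, 0.0398]
tcp_rot: [-0.0, 0.983, 0.182, -0.001]
wrist_force: [0.4, -1.4, -0.3]
gripper_width: 0.274
finger_force: 78.9
t 13.43 tcp [ 0.4052 -0.2316  0.0398] tooly yaw -69.1 z [-0.002  0.    -1.   ] w 0.27 ff 78.9 j [-0.59  0.33  1.16  2.14 -0.38  0.9  -0.41]
[0.08, -0.04, 1.68, -0.1, 0.1, -0.1]
```

```bash
python3 -m creep '[[0.08,0,0.4,0,0,0,0],[0.08,0,0.8,0,0,0,0],[0.08,0,1.2,0,0,0,0],[0.08,0,1.5,0,0,0,0],[0.08,0,1.7,0,0,0,0],[0.08,0,1.7,0,0,0,0]]'
```

```text
clock: 13.93
eef_pos: [0.4067, -0.2303, 0.0228]
tcp_rot: [-0.001, 0.983, 0.182, 0.0]
wrist_force: [-0.1, 0.5, 0.2]
gripper_width: 0.28
finger_force: 79.0
```

```bash
python3 -m creep '[[0,0,0,0,0,0,0.1],[0,0,0,0,0,0,0.6],[0,0,0,0,0,0,0.6],[0,0,0,0,0,0,0.6],[0,0,0,0,0,0,0.6],[0,0,-3,0,0,0,0.8],[0,0,-6,0,0,0,1],[0,0,-10,0,0,0,1],[0,0,-13,0,0,0,1],[0,0,-13,0,0,0,1],[0,0,-13,0,0,0,1]]'; python3 - <<'E'
from h import *
state()
look('wrist',{'short_holder':.018,'short_block':.032})
look('top',{'stray0':.018,'long_block':.032,'short_block':.032,'tray':.015})
for p in((.681,-.131),): print(go(*p,.16,72.6-90), go(*p,.16,72.6+90))
E
```

```text
clock: 14.85
eef_pos: [0.4084, -0.2313, 0.1552]
tcp_rot: [-0.002, 0.983, 0.182, 0.003]
wrist_force: [1.6, 0.4, -0.4]
gripper_width: 0.994
finger_force: 0.0
t 14.85 tcp [ 0.4084 -0.2313  0.1552] tooly yaw -69.0 z [ 0.006  0.004 -1.   ] w 0.99 ff 0.0 j [-0.89 -0.09  1.3   2.03  0.09  1.13 -0.83]
short_holder 0.67 [ 0.4071 -0.2305] 20.8 (81, 58) px [222 134 289 221]
short_block 0.66 [ 0.4089 -0.2294] 21.0 (50, 27) px [236 150 270 208]
stray0 0.78 [0.6444 0.232 ] 62.5 (52, 34) px [136 143 159 163]
stray0 0.75 [ 0.4329 -0.4226] -84.5 (50, 33) px [367 215 387 230]
stray0 0.53 [ 0.7446 -0.1024] 74.5 (46, 36) px [253 112 271 126]
long_block 0.58 [0.6434 0.0168] 23.8 (83, 26) px [215 137 233 167]
tray 0.67 [0.4492 0.0195] 82.9 (239, 176) px [176 186 267 254]
tray 0.56 [ 0.3901 -0.0306] 83.3 (46, 32) px [228 233 248 247]
[29.26, 0.49, -0.8, -0.1, 0.1, -51.7] [29.26, 0.49, -0.8, -0.1, 0.1, -51.7]
```

```bash
python3 - <<'E'
from h import *
print(go(.4325,-.4228,.16,2.5))
E
```

```text
[-4.38, 18.85, -0.77, -0.1, 0.0, -71.6]
```

```bash
python3 -m creep '[[-4.4,18.9,-0.8,0,0,-71.6,1],[-4.4,18.9,-0.8,0,0,-71.6,1],[-4.4,18.9,-0.8,0,0,-71.6,1],[-4.4,18.9,-0.8,0,0,-71.6,1],[-4.4,18.9,-0.8,0,0,-71.6,1],[-4.4,18.9,-0.8,0,0,-71.6,1],[-4.4,18.9,-0.8,0,0,-71.6,1],[-4.4,18.9,-0.8,0,0,-71.6,1],[-4.4,18.9,-0.8,0,0,-71.6,1],[-4.4,18.9,-0.8,0,0,-71.6,1],[-4.4,18.9,-0.8,0,0,-71.6,1],[-4.4,18.9,-0.8,0,0,-71.6,1],[-4.4,18.9,-0.8,0,0,-71.6,1]]' 40; python3 - <<'E'
from h import *
state()
look('wrist',{'stray0':.018})
ci=bot.camera_info('wrist');print((-np.array(ci['R']).T@ci['t']).round(3))
print(go(.4325,-.4228,.003,2.5))
E
```

```text
clock: 16.33
eef_pos: [0.4327, -0.4233, 0.1594]
tcp_rot: [-0.001, 0.689, 0.725, 0.0]
wrist_force: [-0.5, -0.1, 0.2]
gripper_width: 0.997
finger_force: 0.0
t 16.33 tcp [ 0.4327 -0.4233  0.1594] tooly yaw 3.0 z [-0.002  0.002 -1.   ] w 1.0 ff 0.0 j [ 0.02  0.38  0.86  1.7  -0.31  1.2   1.01]
stray0 0.96 [ 0.4365 -0.4229] -84.6 (50, 32) px [238 147 278 201]
[ 0.43  -0.34   0.303]
[0.01, -0.01, 15.66, -0.1, -0.1, 0.1]
```

```bash
python3 -m creep '[[-0.1,0.4,4,0,0,-2.4,1],[-0.1,0.4,8,0,0,-2.4,1],[-0.1,0.4,12,0,0,-2.4,1],[-0.1,0.4,14.5,0,0,-2.4,1],[-0.1,0.4,15.6,0,0,-2.4,1],[-0.1,0.4,15.6,0,0,-2.4,1],[-0.1,0.4,15.6,0,0,-2.4,0.1],[-0.1,0.4,15.6,0,0,-2.4,0.1],[-0.1,0.4,15.6,0,0,-2.4,0],[-0.1,0.4,15.6,0,0,-2.4,0],[-0.1,0.4,15.6,0,0,-2.4,0],[-0.1,0.4,15.6,0,0,-2.4,0],[-0.1,0.4,14,0,0,-2.4,0],[-0.1,0.4,10,0,0,-2.4,0],[-0.1,0.4,6,0,0,-2.4,0],[-0.1,0.4,2,0,0,-2.4,0],[-0.1,0.4,0,0,0,-2.4,0]]'; python3 - <<'E'
from h import *
state()
print(go(.5037,.0502,.16,83))
E
```

```text
clock: 17.85
eef_pos: [0.4381, -0.4256, 0.1662]
tcp_rot: [0.002, 0.676, 0.737, 0.001]
wrist_force: [0.0, -0.5, -0.3]
gripper_width: 0.364
finger_force: 39.8
t 17.85 tcp [ 0.4381 -0.4256  0.1662] tooly yaw 4.9 z [ 0.005 -0.002 -1.   ] w 0.36 ff 39.8 j [ 0.02  0.38  0.86  1.69 -0.31  1.21  1.04]
[46.84, 10.62, 0.58, 0.2, 0.3, -78.1]
```

```bash
python3 -m creep '[[46.8,10.6,0.6,0.2,0.3,-78.1,0],[46.8,10.6,0.6,0.2,0.3,-78.1,0],[46.8,10.6,0.6,0.2,0.3,-78.1,0],[46.8,10.6,0.6,0.2,0.3,-78.1,0],[46.8,10.6,0.6,0.2,0.3,-78.1,0],[46.8,10.6,0.6,0.2,0.3,-78.1,0],[46.8,10.6,0.6,0.2,0.3,-78.1,0],[46.8,10.6,0.6,0.2,0.3,-78.1,0],[46.8,10.6,0.6,0.2,0.3,-78.1,0],[46.8,10.6,0.6,0.2,0.3,-78.1,0],[46.8,10.6,0.6,0.2,0.3,-78.1,0],[46.8,10.6,0.6,0.2,0.3,-78.1,0],[46.8,10.6,0.6,0.2,0.3,-78.1,0],[46.8,10.6,0.6,0.2,0.3,-78.1,0],[46.8,10.6,0.6,0.2,0.3,-78.1,0],[46.8,10.6,0.6,0.2,0.3,-78.1,0]]'; python3 - <<'E'
from h import *
state()
look('wrist',{'tray_blank0':.025})
print(go(.5037,.0502,.013,83))
E
```

```text
clock: 19.18
eef_pos: [0.5022, 0.05, 0.1558]
tcp_rot: [-0.002, 0.062, 0.998, 0.001]
wrist_force: [0.2, 0.0, -0.2]
gripper_width: 0.359
finger_force: 39.8
t 19.18 tcp [0.5022 0.05   0.1558] tooly yaw 82.9 z [-0.005  0.003 -1.   ] w 0.36 ff 39.8 j [-0.59  0.09  0.43  1.93 -0.05  1.14  1.31]
tray_blank0 0.98 [ 0.4463 -0.0381] -87.1 (51, 32) px [107 100 175 150]
tray_blank0 0.96 [ 0.4972 -0.04  ] 78.4 (50, 37) px [124 162 182 205]
tray_blank0 0.68 [ 0.3931 -0.0271] 87.2 (51, 34) px [104  32 174  75]
[-0.22, -0.01, 14.27, 0.1, -0.3, -0.1]
```

```bash
python3 -m creep '[[-0.2,0,4,0,-0.3,0,0],[-0.2,0,8,0,-0.3,0,0],[-0.2,0,11,0,-0.3,0,0],[-0.2,0,13,0,-0.3,0,0],[-0.2,0,14.2,0,-0.3,0,0],[-0.2,0,14.2,0,-0.3,0,0],[-0.2,0,14.2,0,-0.3,0,0.2],[-0.2,0,14.2,0,-0.3,0,0.5],[-0.2,0,14.2,0,-0.3,0,0.5],[-0.2,0,14.2,0,-0.3,0,0.5],[-0.2,0,11,0,-0.3,0,0.5],[-0.2,0,7,0,-0.3,0,0.6],[-0.2,0,3,0,-0.3,0,1],[-0.2,0,0,0,-0.3,0,1],[-0.2,0,0,0,-0.3,0,1]]'; python3 - <<'E'
from h import *
state()
print(go(.7446,-.1024,.16,72-90))
E
```

```text
clock: 20.53
eef_pos: [0.5077, 0.0517, 0.1624]
tcp_rot: [0.005, 0.061, 0.998, 0.003]
wrist_force: [0.5, -0.4, 0.8]
gripper_width: 0.986
finger_force: 0.0
t 20.53 tcp [0.5077 0.0517 0.1624] tooly yaw 83.1 z [ 0.01   0.006 -1.   ] w 0.99 ff 0.0 j [-0.6   0.09  0.44  1.92 -0.05  1.13  1.31]
[-25.37, -12.44, 0.38, 0.7, 0.0, 101.1]
```

```bash
python3 -m creep '[[-25.4,-12.4,0.4,0.7,0,101.1,1],[-25.4,-12.4,0.4,0.7,0,101.1,1],[-25.4,-12.4,0.4,0.7,0,101.1,1],[-25.4,-12.4,0.4,0.7,0,101.1,1],[-25.4,-12.4,0.4,0.7,0,101.1,1],[-25.4,-12.4,0.4,0.7,0,101.1,1],[-25.4,-12.4,0.4,0.7,0,101.1,1],[-25.4,-12.4,0.4,0.7,0,101.1,1],[-25.4,-12.4,0.4,0.7,0,101.1,1],[-25.4,-12.4,0.4,0.7,0,101.1,1],[-25.4,-12.4,0.4,0.7,0,101.1,1],[-25.4,-12.4,0.4,0.7,0,101.1,1],[-25.4,-12.4,0.4,0.7,0,101.1,1],[-25.4,-12.4,0.4,0.7,0,101.1,1],[-25.4,-12.4,0.4,0.7,0,101.1,1],[-25.4,-12.4,0.4,0.7,0,101.1,1],[-25.4,-12.4,0.4,0.7,0,101.1,1]]'; python3 - <<'E'
from h import *
state()
look('wrist',{'stray0':.018})
ci=bot.camera_info('wrist');print((-np.array(ci['R']).T@ci['t']).round(3))
look('top',{'mug':.09})
E
```

```text
clock: 21.95
eef_pos: [0.7414, -0.1022, 0.1512]
tcp_rot: [-0.001, 0.808, 0.589, -0.005]
wrist_force: [-0.4, -0.1, -0.8]
gripper_width: 0.999
finger_force: 0.0
t 21.95 tcp [ 0.7414 -0.1022  0.1512] tooly yaw -17.8 z [-0.009 -0.004 -1.   ] w 1.0 ff 0.0 j [-0.41  0.71  0.81  1.3  -0.5   1.35  0.08]
stray0 0.75 [ 0.752 -0.099] 71.8 (50, 32) px [250 142 284 194]
[ 0.769 -0.022  0.294]
mug 0.77 [ 0.7277 -0.3131] -26.9 (125, 81) px [320  92 357 136]
```

```bash
python3 - <<'E'
from h import *
print(go(.7514,-.1009,.003,-18.2))
E
```

```text
[0.54, 1.02, 14.81, -0.4, 0.3, 0.3]
```

```bash
python3 -m creep '[[0.5,1,4,-0.4,0.3,0.3,1],[0.5,1,8,-0.4,0.3,0.3,1],[0.5,1,11,-0.4,0.3,0.3,1],[0.5,1,13.5,-0.4,0.3,0.3,1],[0.5,1,14.8,-0.4,0.3,0.3,1],[0.5,1,14.8,-0.4,0.3,0.3,1],[0.5,1,14.8,-0.4,0.3,0.3,0.1],[0.5,1,14.8,-0.4,0.3,0.3,0.1],[0.5,1,14.8,-0.4,0.3,0.3,0],[0.5,1,14.8,-0.4,0.3,0.3,0],[0.5,1,14.8,-0.4,0.3,0.3,0],[0.5,1,14.8,-0.4,0.3,0.3,0],[0.5,1,13,-0.4,0.3,0.3,0],[0.5,1,9,-0.4,0.3,0.3,0],[0.5,1,5,-0.4,0.3,0.3,0],[0.5,1,1,-0.4,0.3,0.3,0],[0.5,1,-0.5,-0.4,0.3,0.3,0]]'; python3 - <<'E'
from h import *
state()
print(go(.4045,.0624,.16,83))
E
```

```text
clock: 23.57
eef_pos: [0.7545, -0.1017, 0.1633]
tcp_rot: [0.003, 0.811, 0.586, 0.002]
wrist_force: [-0.1, -0.1, 1.0]
gripper_width: 0.363
finger_force: 40.2
t 23.57 tcp [ 0.7545 -0.1017  0.1633] tooly yaw -18.3 z [ 0.007 -0.002 -1.   ] w 0.36 ff 40.2 j [-0.4   0.71  0.81  1.26 -0.51  1.36  0.06]
[4.58, -38.39, 0.06, 0.3, 0.3, -101.3]
```

```bash
python3 -m creep '[[4.6,-38.4,0,0.3,0.3,-101.3,0],[4.6,-38.4,0,0.3,0.3,-101.3,0],[4.6,-38.4,0,0.3,0.3,-101.3,0],[4.6,-38.4,0,0.3,0.3,-101.3,0],[4.6,-38.4,0,0.3,0.3,-101.3,0],[4.6,-38.4,0,0.3,0.3,-101.3,0],[4.6,-38.4,0,0.3,0.3,-101.3,0],[4.6,-38.4,0,0.3,0.3,-101.3,0],[4.6,-38.4,0,0.3,0.3,-101.3,0],[4.6,-38.4,0,0.3,0.3,-101.3,0],[4.6,-38.4,0,0.3,0.3,-101.3,0],[4.6,-38.4,0,0.3,0.3,-101.3,0],[4.6,-38.4,0,0.3,0.3,-101.3,0],[4.6,-38.4,0,0.3,0.3,-101.3,0],[4.6,-38.4,0,0.3,0.3,-101.3,0],[4.6,-38.4,0,0.3,0.3,-101.3,0],[4.6,-38.4,0,0.3,0.3,-101.3,0]]'; python3 - <<'E'
from h import *
state()
look('wrist',{'tray_blank0':.025,'tray':.02})
print(go(.4045,.0624,.013,83))
E
```

```text
clock: 24.98
eef_pos: [0.4024, 0.0637, 0.1563]
tcp_rot: [-0.004, 0.063, 0.998, 0.0]
wrist_force: [-0.5, -0.2, -0.6]
gripper_width: 0.356
finger_force: 40.2
t 24.98 tcp [0.4024 0.0637 0.1563] tooly yaw 82.8 z [-0.007  0.001 -1.   ] w 0.36 ff 40.2 j [-1.02 -0.19  0.69  2.14  0.13  1.16  1.06]
tray_blank0 0.88 [ 0.4936 -0.04  ] 75.5 (47, 42) px [138 261 187 297]
tray_blank0 0.87 [ 0.4441 -0.0381] -87.3 (54, 39) px [119 209 183 258]
tray_blank0 0.65 [ 0.3909 -0.0273] 85.7 (51, 35) px [120 159 182 195]
tray 0.8 [ 0.4367 -0.0079] -89.2 (316, 170) px [ 36 139 351 315]
tray 0.54 [ 0.5648 -0.2367] 16.1 (76, 35) px [  1 317  37 373]
tray 0.32 [0.4895 0.053 ] -7.4 (116, 70) px [216 208 292 312]
[-0.32, -0.09, 14.32, -0.0, -0.4, -0.2]
```

```bash
python3 -m creep '[[-0.3,-0.1,4,0,-0.4,0,0],[-0.3,-0.1,8,0,-0.4,0,0],[-0.3,-0.1,11,0,-0.4,0,0],[-0.3,-0.1,13,0,-0.4,0,0],[-0.3,-0.1,14.3,0,-0.4,0,0],[-0.3,-0.1,14.3,0,-0.4,0,0],[-0.3,-0.1,14.3,0,-0.4,0,0.2],[-0.3,-0.1,14.3,0,-0.4,0,0.5],[-0.3,-0.1,14.3,0,-0.4,0,0.5],[-0.3,-0.1,14.3,0,-0.4,0,0.5],[-0.3,-0.1,11,0,-0.4,0,0.5],[-0.3,-0.1,7,0,-0.4,0,0.6],[-0.3,-0.1,3,0,-0.4,0,1],[-0.3,-0.1,0,0,-0.4,0,1],[-0.3,-0.1,0,0,-0.4,0,1]]'; python3 - <<'E'
from h import *
state()
look('top',{'stray0':.018})
print(go(.6445,.2315,.16,62-90))
E
```

```text
clock: 26.38
eef_pos: [0.4085, 0.0633, 0.1622]
tcp_rot: [0.004, 0.062, 0.998, 0.003]
wrist_force: [1.6, 0.3, 1.1]
gripper_width: 0.985
finger_force: 0.0
t 26.38 tcp [0.4085 0.0633 0.1622] tooly yaw 82.9 z [ 0.008  0.006 -1.   ] w 0.98 ff 0.0 j [-1.06 -0.21  0.74  2.13  0.15  1.16  1.05]
stray0 0.7 [0.643 0.232] 62.5 (52, 37) px [138 145 155 162]
stray0 0.51 [0.5024 0.051 ] -0.5 (49, 37) px [202 188 216 209]
[-21.61, 19.65, -0.13, 0.3, -0.1, 111.0]
```

```bash
python3 -m creep '[[-21.6,19.7,-0.1,0.3,0,111,1],[-21.6,19.7,-0.1,0.3,0,111,1],[-21.6,19.7,-0.1,0.3,0,111,1],[-21.6,19.7,-0.1,0.3,0,111,1],[-21.6,19.7,-0.1,0.3,0,111,1],[-21.6,19.7,-0.1,0.3,0,111,1],[-21.6,19.7,-0.1,0.3,0,111,1],[-21.6,19.7,-0.1,0.3,0,111,1],[-21.6,19.7,-0.1,0.3,0,111,1],[-21.6,19.7,-0.1,0.3,0,111,1],[-21.6,19.7,-0.1,0.3,0,111,1],[-21.6,19.7,-0.1,0.3,0,111,1],[-21.6,19.7,-0.1,0.3,0,111,1],[-21.6,19.7,-0.1,0.3,0,111,1],[-21.6,19.7,-0.1,0.3,0,111,1],[-21.6,19.7,-0.1,0.3,0,111,1],[-21.6,19.7,-0.1,0.3,0,111,1],[-21.6,19.7,-0.1,0.3,0,111,1],[-21.6,19.7,-0.1,0.3,0,111,1]]'; python3 - <<'E'
from h import *
state()
look('wrist',{'stray0':.018})
ci=bot.camera_info('wrist');C=(-np.array(ci['R']).T@ci['t']);print(C.round(3))
d=bot.silhouettes('wrist','stray0')[0];c,th,_=rect(d['mask'],ci,.018)
u=np.array([np.cos(np.radians(th)),np.sin(np.radians(th))]);u*=np.sign(u@(C[:2]-c));c=c-.002*u
print(c,go(*c,.003,th-90))
E
```

```text
clock: 28.07
eef_pos: [0.6434, 0.2311, 0.1563]
tcp_rot: [0.0, 0.857, 0.516, -0.003]
wrist_force: [-0.7, -0.0, 0.0]
gripper_width: 0.995
finger_force: 0.0
t 28.07 tcp [0.6434 0.2311 0.1563] tooly yaw -27.9 z [-0.005 -0.003 -1.   ] w 0.99 ff 0.0 j [-1.1   0.66  1.05  1.5  -0.58  1.32 -0.48]
stray0 0.64 [0.65   0.2362] 63.2 (48, 31) px [240 140 279 191]
stray0 0.62 [0.5139 0.0694] -30.9 (49, 22) px [195 345 243 367]
[0.684 0.305 0.3  ]
[0.64919513 0.2345164 ] [0.6, 0.38, 15.39, -0.2, 0.2, -1.1]
```

```bash
python3 -m creep '[[0.6,0.4,4,-0.2,0.2,-1.1,1],[0.6,0.4,8,-0.2,0.2,-1.1,1],[0.6,0.4,12,-0.2,0.2,-1.1,1],[0.6,0.4,14.3,-0.2,0.2,-1.1,1],[0.6,0.4,15.4,-0.2,0.2,-1.1,1],[0.6,0.4,15.4,-0.2,0.2,-1.1,1],[0.6,0.4,15.4,-0.2,0.2,-1.1,0.1],[0.6,0.4,15.4,-0.2,0.2,-1.1,0.1],[0.6,0.4,15.4,-0.2,0.2,-1.1,0],[0.6,0.4,15.4,-0.2,0.2,-1.1,0],[0.6,0.4,15.4,-0.2,0.2,-1.1,0],[0.6,0.4,15.4,-0.2,0.2,-1.1,0],[0.6,0.4,14,-0.2,0.2,-1.1,0],[0.6,0.4,10,-0.2,0.2,-1.1,0],[0.6,0.4,6,-0.2,0.2,-1.1,0],[0.6,0.4,2,-0.2,0.2,-1.1,0],[0.6,0.4,0,-0.2,0.2,-1.1,0]]'; python3 - <<'E'
from h import *
state()
print(go(.4577,.0861,.16,83))
E
```

```text
clock: 29.63
eef_pos: [0.6518, 0.2344, 0.1635]
tcp_rot: [0.001, 0.852, 0.523, 0.003]
wrist_force: [1.2, 0.7, -0.0]
gripper_width: 0.363
finger_force: 39.9
t 29.63 tcp [0.6518 0.2344 0.1635] tooly yaw -27.0 z [ 0.006  0.001 -1.   ] w 0.36 ff 39.9 j [-1.09  0.66  1.04  1.48 -0.58  1.33 -0.47]
[-22.02, -10.58, 0.22, 0.4, 0.1, -110.0]
```

```bash
python3 -m creep '[[-22,-10.6,0.2,0.4,0,-110,0],[-22,-10.6,0.2,0.4,0,-110,0],[-22,-10.6,0.2,0.4,0,-110,0],[-22,-10.6,0.2,0.4,0,-110,0],[-22,-10.6,0.2,0.4,0,-110,0],[-22,-10.6,0.2,0.4,0,-110,0],[-22,-10.6,0.2,0.4,0,-110,0],[-22,-10.6,0.2,0.4,0,-110,0],[-22,-10.6,0.2,0.4,0,-110,0],[-22,-10.6,0.2,0.4,0,-110,0],[-22,-10.6,0.2,0.4,0,-110,0],[-22,-10.6,0.2,0.4,0,-110,0],[-22,-10.6,0.2,0.4,0,-110,0],[-22,-10.6,0.2,0.4,0,-110,0],[-22,-10.6,0.2,0.4,0,-110,0],[-22,-10.6,0.2,0.4,0,-110,0],[-22,-10.6,0.2,0.4,0,-110,0],[-22,-10.6,0.2,0.4,0,-110,0]]'; python3 - <<'E'
from h import *
state()
look('wrist',{'stray0':.025})
print(go(.4577,.0861,.014,83))
im=cv2.imread('pics/last_wrist.png');cv2.imwrite('pics/w7.png',im)
E
```

```text
clock: 31.13
eef_pos: [0.456, 0.0866, 0.1552]
tcp_rot: [-0.002, 0.062, 0.998, -0.001]
wrist_force: [0.2, -0.1, 1.0]
gripper_width: 0.36
finger_force: 40.0
t 31.13 tcp [0.456  0.0866 0.1552] tooly yaw 82.9 z [-0.005 -0.002 -1.   ] w 0.36 ff 40.0 j [-1.61 -0.12  1.3   2.04  0.12  1.15  1.08]
stray0 0.96 [0.4044 0.0621] -8.0 (46, 33) px [197  92 236 148]
stray0 0.93 [0.5431 0.0764] -7.3 (114, 70) px [217 211 299 312]
stray0 0.6 [ 0.4454 -0.0375] -88.1 (55, 37) px [ 83 158 146 207]
stray0 0.56 [0.4938 0.0524] -7.1 (35, 33) px [204 202 243 242]
[-0.24, 0.02, 14.11, -0.2, -0.3, -0.1]
```

View pics/w7.png

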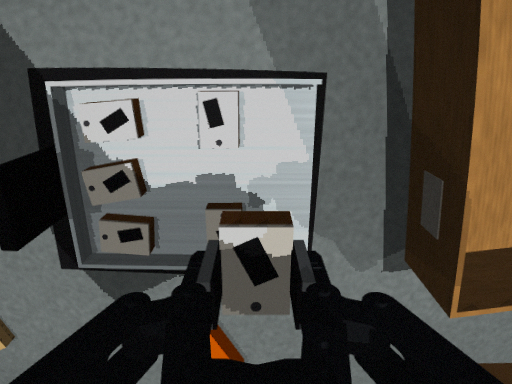

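```bash
python3 -m creep '[[-0.2,0,4,-0.2,-0.3,0,0],[-0.2,0,8,-0.2,-0.3,0,0],[-0.2,0,11,-0.2,-0.3,0,0],[-0.2,0,13,-0.2,-0.3,0,0],[-0.2,0,14.1,-0.2,-0.3,0,0],[-0.2,0,14.1,-0.2,-0.3,0,0],[-0.2,0,14.1,-0.2,-0.3,0,0.2],[-0.2,0,14.1,-0.2,-0.3,0,0.5],[-0.2,0,14.1,-0.2,-0.3,0,0.5],[-0.2,0,14.1,-0.2,-0.3,0,0.5],[-0.2,0,11,-0.2,-0.3,0,0.5],[-0.2,0,7,-0.2,-0.3,0,0.6],[-0.2,0,3,-0.2,-0.3,0,1],[-0.2,0,-4,-0.2,-0.3,0,1],[-0.2,0,-4,-0.2,-0.3,0,1]]'; python3 - <<'E'
from h import *
state()
print(go(.436,-.0896,.20,83))
E
```

```text
clock: 32.48
eef_pos: [0.4554, 0.0893, 0.1717]
tcp_rot: [-0.003, 0.058, 0.998, 0.0]
wrist_force: [-0.9, 3.7, -0.4]
gripper_width: 0.988
finger_force: 0.0
t 32.48 tcp [0.4554 0.0893 0.1717] tooly yaw 83.3 z [-0.006  0.001 -1.   ] w 0.99 ff 0.0 j [-1.62 -0.18  1.26  2.02  0.18  1.19  1.02]
[-0.14, -17.99, -2.83, 0.5, -0.0, -179.7]
```

```bash
python3 -m creep '[[-0.1,-4,-2.8,0,-0.3,0.3,1],[-0.1,-8,-2.8,0,-0.3,0.3,1],[-0.1,-12,-2.8,0,-0.3,0.3,1],[-0.1,-16,-2.8,0,-0.3,0.3,1],[-0.1,-18,-2.8,0,-0.3,0.3,1],[-0.1,-18,-2.8,0,-0.3,0.3,1],[-0.1,-18,-2.8,0,-0.3,0.3,1],[-0.1,-18,-2.8,0,-0.3,0.3,1]]'; python3 - <<'E'
from h import *
state()
look('wrist',{'tray':.029,'tray_handle':.098,'stray0':.025})
im=cv2.imread('pics/last_wrist.png');cv2.imwrite('pics/w8.png',im)
ci=bot.camera_info('wrist')
c=np.array([.4504,.0265]);a=np.radians(83);u=np.array([np.cos(a),np.sin(a)]);v=np.array([-u[1],u[0]])
for n,L in (('handle top',[(-.124,.03,.098),(-.124,-.03,.098),(-.110,.03,.098),(-.110,-.03,.098)]),('lip',[(.11,.081,.007),(.11,-.081,.007)]),('rearwall top',[(-.11,.085,.029),(-.11,-.085,.029)])):
    print(n,project(ci,[[*(c+x*u+y*v),z] for x,y,z in L]).round(0).tolist())
E
```

```text
clock: 33.15
eef_pos: [0.436, -0.0888, 0.1993]
tcp_rot: [0.0, 0.061, 0.998, 0.001]
wrist_force: [-0.1, 0.3, -0.4]
gripper_width: 0.998
finger_force: 0.0
t 33.15 tcp [ 0.436  -0.0888  0.1993] tooly yaw 83.1 z [ 0.     0.002 -1.   ] w 1.0 ff 0.0 j [-1.19 -0.36  1.11  2.02  0.33  1.3   1.25]
tray 0.82 [0.4508 0.0199] 82.6 (237, 172) px [247  74 497 247]
tray_handle 0.71 [ 0.4304 -0.0017] 82.7 (184, 134) px [248  74 498 247]
stray0 0.8 [0.4039 0.0592] -8.4 (47, 39) px [382  87 426 136]
stray0 0.79 [0.4571 0.0823] -6.9 (49, 41) px [405 140 452 187]
stray0 0.73 [ 0.5513 -0.2788] -44.5 (50, 23) px [ 87 262 115 299]
stray0 0.61 [0.502  0.0484] -7.1 (51, 39) px [373 187 415 234]
stray0 0.41 [ 0.5364 -0.276 ] -49.5 (80, 42) px [ 78 248 166 330]
handle top [[244.0, 149.0], [245.0, 223.0], [263.0, 149.0], [262.0, 223.0]]
lip [[481.0, 82.0], [452.0, 230.0]]
rearwall top [[262.0, 73.0], [261.0, 243.0]]
```

View pics/w8.png

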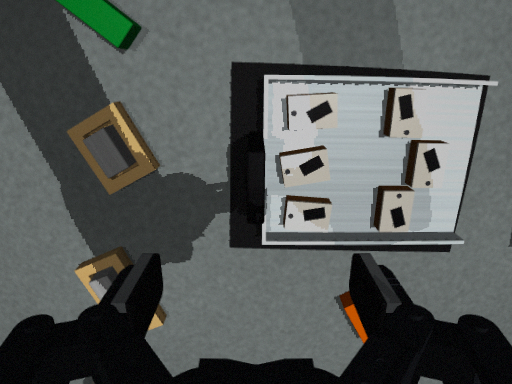

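```bash
python3 -m creep '[[-0.1,0.1,4,0,0,0,1],[-0.1,0.1,8,0,0,0,1],[-0.1,0.1,11,0,0,0,1],[-0.1,0.1,13,0,0,0,1],[-0.1,0.1,13.7,0,0,0,1],[-0.1,0.1,13.7,0,0,0,1],[-0.1,0.1,13.7,0,0,0,1],[-0.1,0.1,13.7,0,0,0,0],[-0.1,0.1,13.7,0,0,0,0],[-0.1,0.1,13.7,0,0,0,0],[-0.1,0.1,13.7,0,0,0,0],[-0.1,0.1,13.7,0,0,0,0],[-0.1,0.1,13.7,0,0,0,0],[-0.1,0.1,13.7,0,0,0,0],[-0.1,0.1,13.7,0,0,0,0],[-0.1,0.1,13.7,0,0,0,0]]' 120;  python3 - <<'E'
from h import *
state()
E
```

```text
clock: 34.68
eef_pos: [0.4376, -0.0881, 0.0631]
tcp_rot: [0.0, 0.06, 0.998, 0.001]
wrist_force: [-3.0, 2.1, 10.5]
gripper_width: 0.144
finger_force: 117.5
t 34.68 tcp [ 0.4376 -0.0881  0.0631] tooly yaw 83.1 z [ 0.001  0.002 -1.   ] w 0.14 ff 117.5 j [-1.06  0.2   1.28  2.17 -0.24  0.92  1.81]
```

```bash
python3 -m creep '[[0,0,-0.4,0,0,0,0],[0,0,-1,0,0,0,0],[0,0,-2,0,0,0,0],[-0.3,0,-3.5,0,0,0,0],[-0.6,0,-5,0,0,0,0],[-0.9,0,-6.5,0,0,0,0],[-1.2,0,-8,0,0,0,0],[-1.5,0,-9.5,0,0,0,0],[-1.8,0,-11,0,0,0,0],[-2,0,-12.5,0,0,0,0],[-2,0,-13,0,0,0,0],[-2,0,-13,0,0,0,0],[-2,0,-13,0,0,0,0]]';  python3 - <<'E'
from h import *
state()
look('side',{'stray0':.16})
cv2.imwrite('pics/s2.png',cv2.resize(cv2.imread('pics/last_side.png'),(800,600)))
E
```

```text
clock: 35.77
eef_pos: [0.4562, -0.0912, 0.1915]
tcp_rot: [-0.001, 0.061, 0.998, 0.0]
wrist_force: [-0.7, 0.0, -4.7]
gripper_width: 0.146
finger_force: 117.7
t 35.77 tcp [ 0.4562 -0.0912  0.1915] tooly yaw 83.0 z [-0.001  0.001 -1.   ] w 0.15 ff 117.7 j [-1.15 -0.19  1.17  1.99  0.18  1.23  1.4 ]
stray0 0.8 [0.4712 0.1004] -6.3 (52, 51) px [242 224 262 239]
stray0 0.69 [0.4182 0.0758] -6.1 (49, 49) px [266 218 288 231]
stray0 0.64 [0.5161 0.0653] -6.0 (50, 49) px [228 210 250 227]
```

View pics/s2.png

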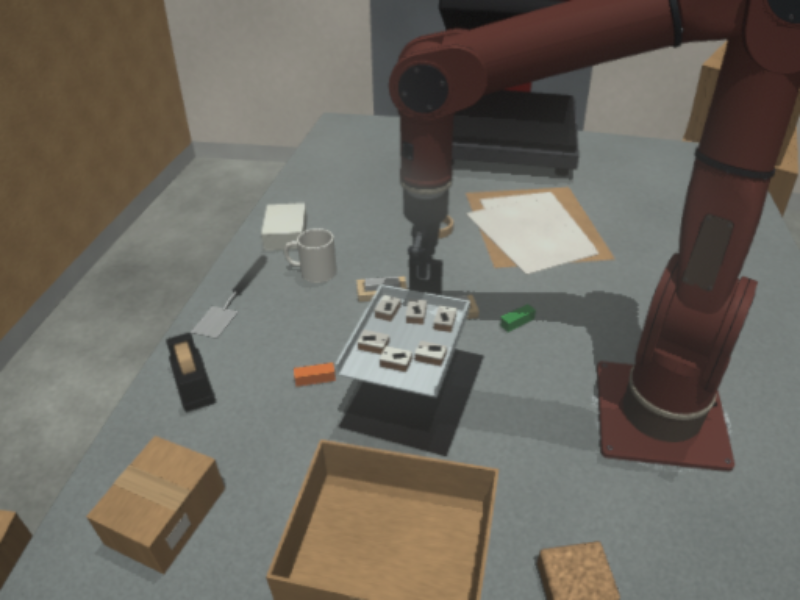

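```bash
python3 -m creep '[[0,1,-0.3,0,0,-1,0],[0,2.5,-0.8,0,0,-2,0],[0,4,-1.4,0,0,-4,0],[0,6,-2,0,0,-6,0],[0,8,-2.5,0,0,-8,0],[0,9.5,-3,0,0,-10,0],[0.1,11,-3,0,0,-11,0],[0.1,12,-3,0,0,-12,0],[0.1,12.6,-3,0,0,-12,0],[0.1,12.6,-3,0,0,-12,0],[0.1,12.6,-3,0,0,-12,0],[0.1,12.6,-3,0,0,-12,0]]';  python3 - <<'E'
from h import *
state()
# tilt waypoints: lip fixed path
s=bot.sense();q=s['tcp_rot'];R=Ro.from_quat([*q[1:],q[0]]);p=s['eef_pos']
# tcp in tray frame axes (u fwd=tool y, up=-tool z): grip (-.117, .078), tcp .019 below
u=R.as_matrix()[:,1];
lip0=p+u*.227+np.array([0,0,-.055])
print('lip',lip0.round(3))
tgt=np.array([lip0[0],.295,.125])
for th in range(10,61,10):
    f=min(1,th/40);lip=lip0+(tgt-lip0)*f
    t=np.radians(th);up=np.array([0,0,1])
    P=lip+u*(-.227*np.cos(t)+.055*np.sin(t))+up*(.227*np.sin(t)+.055*np.cos(t))
    print(th,P.round(3),(R.inv().apply(P-p)*100).round(1))
E
```

```text
clock: 36.87
eef_pos: [0.471, 0.033, 0.2221]
tcp_rot: [-0.0, -0.043, 0.999, -0.0]
wrist_force: [1.0, -1.6, -5.1]
gripper_width: 0.148
finger_force: 117.7
t 36.87 tcp [0.471  0.033  0.2221] tooly yaw 94.9 z [-0.001 -0.    -1.   ] w 0.15 ff 117.7 j [-1.26 -0.14  1.04  1.93  0.13  1.29  1.39]
lip [0.451 0.259 0.167]
10 [0.47  0.055 0.25 ] [-0.1  2.2 -2.8]
20 [0.468 0.083 0.275] [-0.2  5.  -5.3]
30 [0.466 0.118 0.297] [-0.2  8.5 -7.5]
40 [0.463 0.157 0.313] [-0.3 12.4 -9.1]
50 [0.46  0.192 0.334] [ -0.3  15.9 -11.2]
60 [0.457 0.229 0.349] [ -0.3  19.7 -12.7]
```

```bash
python3 -m creep '[[0,1.1,-1.4,5,0,0,0],[-0.1,2.2,-2.8,10,0,0,0],[-0.1,3.6,-4.1,15,0,0,0],[-0.2,5,-5.3,20,0,0,0],[-0.2,6.7,-6.4,25,0,0,0],[-0.2,8.5,-7.5,30,0,0,0],[-0.2,8.5,-7.5,30,0,0,0],[-0.2,8.5,-7.5,30,0,0,0],[-0.2,10.4,-8.3,35,0,0,0],[-0.3,12.4,-9.1,40,0,0,0],[-0.3,12.4,-9.1,40,0,0,0],[-0.3,12.4,-9.1,40,0,0,0]]';  python3 - <<'E'
from h import *
state()
look('side',{'stray0':.05})
E
```

```text
clock: 37.87
eef_pos: [0.4633, 0.1592, 0.3125]
tcp_rot: [0.015, -0.042, 0.939, -0.342]
wrist_force: [0.3, -0.6, -3.9]
gripper_width: 0.145
finger_force: 118.7
t 37.87 tcp [0.4633 0.1592 0.3125] tooly yaw 95.2 z [ 0.057 -0.641 -0.766] w 0.14 ff 118.7 j [-1.43  0.26  0.76  1.65  0.4   1.7   0.98]
stray0 0.43 [0.4236 0.441 ] -7.1 (48, 16) px [235 376 255 384]
```

```bash
python3 -m creep '[[0,0.7,-1.9,5,0,0,0],[0,1.3,-3.9,10,0,0,0],[0,2.2,-5.6,15,0,0,0],[0,2.2,-5.6,15,0,0,0],[0,2.2,-5.6,15,0,0,0],[0,2.2,-5.6,15,0,0,0],[0,2.2,-5.6,15,0,0,0],[0,2.2,-5.6,15,0,0,0],[0,2.2,-5.6,15,0,0,0]]';  python3 - <<'E'
from h import *
state()
look('side',{'stray0':.05})
look('top',{'stray0':.05})
cv2.imwrite('pics/tt.png',np.hstack([cv2.imread('pics/last_top.png')[:,:300],cv2.imread('pics/last_side.png')]))
E
```

```text
clock: 38.72
eef_pos: [0.4588, 0.2093, 0.3426]
tcp_rot: [0.02, -0.038, 0.887, -0.46]
wrist_force: [-0.7, 0.4, -3.2]
gripper_width: 0.148
finger_force: 118.9
t 38.72 tcp [0.4588 0.2093 0.3426] tooly yaw 94.9 z [ 0.071 -0.815 -0.576] w 0.15 ff 118.9 j [-1.46  0.46  0.74  1.51  0.46  1.86  0.97]
stray0 0.57 [0.4233 0.4382] 6.3 (50, 20) px [232 374 259 384]
stray0 0.43 [0.465 0.441] 10.9 (17, 7) px [224 376 231 381]
stray0 0.64 [0.423  0.4203] -5.8 (53, 28) px [ 68 218  80 239]
stray0 0.59 [0.3657 0.431 ] -16.3 (46, 41) px [ 54 238  74 261]
stray0 0.51 [0.4709 0.4222] 4.0 (35, 33) px [ 68 203  81 218]
```

View pics/tt.png

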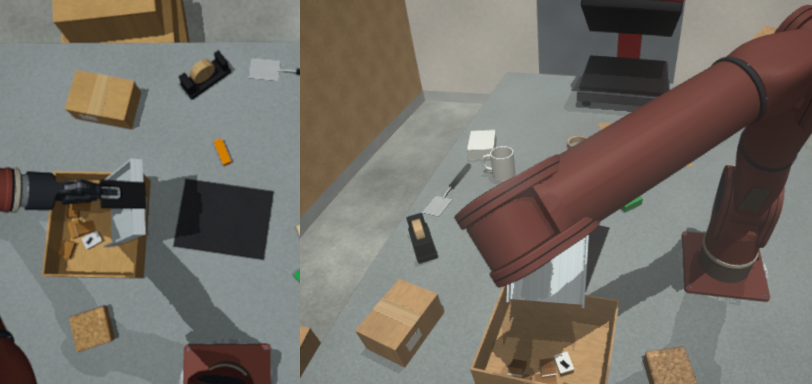

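```bash
python3 -m creep '[[0,-0.2,1.8,-5,0,0,0],[0,-0.4,3.7,-10,0,0,0],[0,-0.5,5.5,-15,0,0,0],[0,-0.7,7.4,-20,0,0,0],[0,-0.9,9.2,-25,0,0,0],[0,-1.1,11,-30,0,0,0],[0,-1.2,12.9,-35,0,0,0],[0,-1.4,14.7,-40,0,0,0],[0,-1.6,16.6,-45,0,0,0],[0,-1.8,18.4,-50,0,0,0],[0,-2,20.2,-55,0,0,0],[0,-2,20.2,-55,0,0,0],[0,-2,20.2,-55,0,0,0],[0,-2,20.2,-55,0,0,0]]';  python3 - <<'E'
from h import *
state()
ci=bot.camera_info('top')
look('top',{'stray0':.03,'mat':.003})
look('side',{'stray0':.03,'mat':.003})
print(go(.4376,-.1,.19,83))
E
```

```text
clock: 40.08
eef_pos: [0.4738, 0.0339, 0.2425]
tcp_rot: [-0.0, -0.044, 0.999, -0.0]
wrist_force: [0.0, 0.4, -3.6]
gripper_width: 0.146
finger_force: 118.8
t 40.08 tcp [0.4738 0.0339 0.2425] tooly yaw 95.0 z [-0.001 -0.001 -1.   ] w 0.15 ff 118.8 j [-1.23 -0.14  1.    1.89  0.12  1.33  1.39]
stray0 0.65 [0.3668 0.4394] -18.7 (47, 42) px [ 54 240  80 259]
stray0 0.52 [0.427  0.4277] -7.2 (56, 32) px [ 66 217  82 240]
stray0 0.31 [0.4894 0.251 ] 4.8 (203, 122) px [118 168 162 245]
mat 0.76 [ 0.4482 -0.0426] -9.7 (203, 154) px [218 186 278 261]
stray0 0.47 [0.4672 0.4308] -4.2 (20, 10) px [223 376 232 382]
stray0 0.43 [0.4262 0.4283] 10.5 (50, 21) px [232 374 258 384]
mat 0.82 [0.438  0.0167] 77.6 (269, 172) px [225 221 311 290]
mat 0.43 [0.4754 0.4179] -4.0 (28, 11) px [215 373 232 381]
[4.84, -13.11, 5.27, 0.0, -0.1, -167.9]
```

```bash
python3 -m creep '[[0.5,-2,0.5,0,0,1,0],[1,-4,1,0,0,3,0],[1.7,-6,2,0,0,5,0],[2.5,-8,3,0,0,7,0],[3.2,-10,4,0,0,9,0],[4,-12,5,0,0,11,0],[4.6,-13.3,5.3,0,0,12,0],[4.6,-13.3,5.3,0,0,12,0],[4.6,-13.3,5.3,0,0,12,0],[4.6,-13.3,5.3,0,0,12,0]]';  python3 - <<'E'
from h import *
state()
look('top',{'tray':.15})
E
```

```text
clock: 41.22
eef_pos: [0.4402, -0.102, 0.1898]
tcp_rot: [0.0, 0.061, 0.998, 0.0]
wrist_force: [-0.2, 0.9, -3.3]
gripper_width: 0.142
finger_force: 118.8
t 41.22 tcp [ 0.4402 -0.102   0.1898] tooly yaw 83.1 z [ 0.     0.001 -1.   ] w 0.14 ff 118.8 j [-1.08 -0.24  1.1   2.02  0.22  1.24  1.39]
tray 0.83 [0.4546 0.0375] -7.3 (175, 172) px [171 174 241 248]
```

```bash
python3 -m creep '[[0,0,2,0,0,0,0],[0,0,4.5,0,0,0,0],[0,0,7,0,0,0,0],[0,0,9.5,0,0,0,0],[0,0,11.3,0,0,0,0],[0,0,12,0,0,0,0],[0,0,12.4,0,0,0,0],[0,0,12.6,0,0,0,0],[0,0,12.6,0,0,0,0]]'
```

```text
clock: 42.07
eef_pos: [0.4405, -0.102, 0.064]
tcp_rot: [0.0, 0.06, 0.998, 0.0]
wrist_force: [0.0, -0.3, -3.6]
gripper_width: 0.149
finger_force: 119.1
```

```bash
python3 -m creep '[[0,0,0.1,0,0,0,0],[0,0,0.15,0,0,0,0],[0,0,0.15,0,0,0,0.2],[0,0,0.15,0,0,0,0.5],[0,0,0.15,0,0,0,0.8],[0,0,0.15,0,0,0,0.8],[0,0,0.15,0,0,0,0.8],[0,0,-2,0,0,0,0.8],[0,0,-5,0,0,0,0.8],[-1,0,-9,0,0,0,0.8],[-2,0,-12,0,0,0,0.8],[-4,-3,-14,0,0,0,0.8],[-6,-6,-14,0,0,0,0.8],[-6,-6,-14,0,0,0,0.8]]';  python3 - <<'E'
from h import *
state()
look('wrist',{'tray':.029,'mat':.003,'short_block':.032,'long_block':.032,'short_holder':.018,'long_holder':.018,'stray0':.03})
E
```

```text
clock: 43.23
eef_pos: [0.4938, -0.1651, 0.2066]
tcp_rot: [0.003, 0.058, 0.998, 0.002]
wrist_force: [-0.1, 1.2, 1.2]
gripper_width: 0.803
finger_force: 0.0
t 43.23 tcp [ 0.4938 -0.1651  0.2066] tooly yaw 83.3 z [ 0.006  0.004 -1.   ] w 0.8 ff 0.0 j [-0.95  0.18  1.34  1.86 -0.2   1.24  1.9 ]
tray 0.65 [0.4534 0.0015] 83.3 (228, 171) px [303   4 512 188]
tray 0.44 [ 0.4061 -0.2277] 20.8 (75, 60) px [129  24 222 129]
mat 0.67 [0.4619 0.0127] 81.1 (262, 191) px [292   2 511 199]
mat 0.64 [ 0.4059 -0.2351] 20.7 (49, 33) px [150  54 199 107]
short_block 0.87 [ 0.4061 -0.2287] 21.3 (45, 30) px [151  49 197 108]
long_block 0.92 [ 0.5758 -0.2646] 16.8 (83, 35) px [141 210 198 279]
long_block 0.64 [0.6389 0.0104] 22.0 (93, 31) px [397 236 446 300]
short_holder 0.61 [ 0.4055 -0.2302] 20.6 (77, 61) px [129  28 222 127]
long_holder 0.71 [ 0.5791 -0.2669] 18.4 (114, 67) px [127 191 218 285]
```

```bash
python3 -m creep '[[0,3,-4,0,0,0,0.8],[5.4,51,-8,0,0,0,0.8],[5.4,51,-8,0,0,0,0.8],[5.4,51,-8,0,0,0,0.8],[5.4,51,-8,0,0,0,0.8],[5.4,51,-8,0,0,0,0.8],[5.4,51,-8,0,0,0,0.8],[5.4,51,-8,0,0,0,0.8],[5.4,51,-8,0,0,0,0.8],[5.4,51,-8,0,0,0,0.8],[5.4,51,-8,0,0,0,0.8],[5.4,51,-8,0,0,0,0.8],[5.4,51,-8,0,0,0,0.8],[5.4,51,-8,0,0,0,0.8],[5.4,51,-8,0,0,0,0.8],[5.4,51,-8,0,0,0,0.8]]';  python3 - <<'E'
from h import *
state()
look('wrist',{'carton':.09})
ci=bot.camera_info('wrist')
for n in('stray0','tray_blank0'):
  for d in bot.silhouettes('wrist',n): print(n,round(d['conf'],2),*rect(d['mask'],ci,.023),d['mask'].sum())
look('top',{'tray_blank0':.02,'tray':.015,'mug':.09,'tape_roll':.02})
look('side',{'tray_blank0':.02,'tray':.015})
E
```

```text
clock: 44.97
eef_pos: [0.4984, 0.3465, 0.2846]
tcp_rot: [-0.0, 0.06, 0.998, 0.0]
wrist_force: [0.1, -1.4, 0.1]
gripper_width: 0.801
finger_force: 0.0
t 44.97 tcp [0.4984 0.3465 0.2846] tooly yaw 83.1 z [-0.  0. -1.] w 0.8 ff 0.0 j [-1.43  0.31  0.95  1.53 -0.25  1.43  0.99]
carton 0.73 [0.4557 0.35  ] 88.2 (242, 241) px [113   2 376 235]
stray0 0.94 [0.485  0.4359] 3.4 (49, 34) 740
stray0 0.69 [0.4291 0.4249] 19.9 (47, 35) 841
stray0 0.67 [0.3723 0.4446] -16.1 (49, 36) 1403
stray0 0.47 [0.4628 0.0751] -8.8 (192, 155) 3384
tray_blank0 0.81 [0.4315 0.3974] -70.9 (51, 35) 1257
tray_blank0 0.78 [0.4989 0.4128] 86.2 (53, 38) 1191
tray_blank0 0.75 [0.398  0.3772] -61.7 (47, 33) 1182
tray_blank0 0.63 [0.395  0.3743] -62.9 (48, 35) px [ 82 233 105 250]
tray_blank0 0.6 [0.4273 0.3999] -80.9 (50, 37) px [ 75 221  96 239]
tray_blank0 0.49 [0.4954 0.4142] 89.4 (51, 34) px [ 74 196  90 211]
tray 0.64 [0.4535 0.0062] 83.6 (240, 177) px [182 184 270 254]
mug 0.72 [ 0.7281 -0.314 ] -26.9 (123, 80) px [321  93 357 134]
tape_roll 0.65 [0.4534 0.0063] 83.0 (236, 176) px [178 182 267 252]
tape_roll 0.61 [ 0.4971 -0.5449] -63.9 (94, 84) px [407 186 441 216]
tray_blank0 0.65 [0.3937 0.3804] -62.4 (57, 40) px [253 353 273 379]
tray_blank0 0.6 [0.4955 0.4084] 2.0 (41, 39) px [206 354 229 378]
tray_blank0 0.59 [0.4288 0.394 ] -69.1 (43, 35) px [237 358 258 378]
tray 0.92 [ 0.4481 -0.0353] 83.1 (341, 178) px [228 198 303 283]
```

```bash
python3 - <<'E'
from station import bot
print(bot.job_done())
E
```

```text
the job is handed in; nothing more can be done
None
```

The job is handed in, with no verdict returned: the last camera checks showed both setting blocks in their own holders, all six blanks (three from the tray, three strays) in the carton, the empty tray upright near the middle of its mat, and the mug and tape roll where they started.

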